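# Set the graded trestle bents in order and lay the ramp track on them

### The arm

A 6-joint arm with a two-finger parallel gripper is mounted at the origin on a cart in front of the work surface, level with it; the furniture and walls round the work are solid. World frame = base frame: x ahead of the robot, y to its left, z up, the work surface at z = 0. Lengths are in m, angles in degrees, forces in N, time in s.
With the tool pointing down it reaches from about 0.35 to 0.875 m from the base axis. Payload 4.2 kg.
Tool frame: the origin (TCP) lies midway between the tips of the shut fingers; the grasp point (between the pads) lies 19 mm behind it; z points along the fingers, y is the line along which they close (so a half turn about z gives the same grasp; the last joint's range is limited). The gripper opens to 87 mm and grips with 3 to 60 N. Pads are 19 mm wide; open, the fingers measure 117 mm over their backs; the gripper's body (75 mm by 190 mm) begins 51 mm behind the grasp point.
Start: joints at [-60.986, 22.042, 0.453, 0, -68.411, -14.817], TCP at [0.153, -0.606, 0.202] pointing down, gripper open.
Joint ranges: [-179.83, 179.83], [-69.29, 118.12], [-61.27, 80.66], [-181.25, 117.63], [-171.15, -9.14], [-177.46, 177.46]. Speed limits (degrees/s): [159.86, 159.86, 180, 180, 180, 180].

### API

Orientations are given as a 3x3 rotation matrix whose columns are the frame's x, y, z axes.
In Python, from station import * gives the robot as it stands. The module is installed in compiled form; this text tells all that it offers.
- The arm moves only by the tool servo_tool, never from a script. Its argument "deltas" is a list of rows, each an object of numbers: "tx", "ty", "tz": the shift along the tool's x, y, z in mm; "ax", "ay", "az": the turn, a rotation vector about the tool's x, y, z in rad; "claw": the finger opening in mm, from 0 to 87. In form: [{"tx": .., "ty": .., "tz": .., "ax": .., "ay": .., "az": .., "claw": ..}, ...]. A call has 1 to 12 rows; each row is the pose to reach, as a shift and turn from the pose commanded when the call began, along the tool's axes at that moment; what a row does not reach only later rows make up. A row lasts 1/12 s, in which the tool goes at most 41.7 mm and 7.16 degrees, less where a joint would pass 70% of its speed; a pose out of reach is approached as far as the arm can. A call with a gripper value outside its range is refused whole. The fingers move at their own pace and stop on an object; the grip force is fixed at half the most. Time passes only in rows, so rows that repeat a pose let the fingers close. It gives the time, the measured TCP pose, the force, the opening and the grip force at its end, in the units of the state.
- sense(): the state, without advancing time (a new reading comes with each control period).
- capture(name): name is "scene" or "side" or "wrist"; returns the picture (400x640x3 uint8, blue, green, red); there is no depth.
- calibration(name): a dict with "fx", "fy", "cx", "cy" (pixels), "cam_to_world" (4x4, takes a point from camera to world coordinates); the wrist camera has in their place "hand_eye" (4x4, takes a point from camera to tool coordinates, whose origin is the TCP and whose axes are the flange's). Camera axes: x right, y down, z forward; pixel columns grow to the right and rows downward; lengths in m; the calibration is good to about 2 mm. A picture is of the moment at which its call begins: read the wrist's pose just before it. calibration takes no time and is no camera call.
- finish_job(): hands the job in; it is judged then, once.
Trained networks look in the newest picture that a camera, given by its name, has taken for a name from the list of things; names that differ only in an ending like _2 or _b are one class to them, and where a whole thing is asked for, a point or a joint stands for the part that bears it (a point fixed in the world has none). Each returns a list of dicts, best first, with "confidence" (0 to 1); they miss things now and then, are a little off and sometimes report something else, mostly with a low value. They report only what shows in the picture. A call takes as long as a camera call.
- recognise(label, camera): "xyz" ([x, y, z] in m, in the coordinates of the camera as it stood for that picture, good to about 4 mm: the middle of the surface that is visible of it).
- trace(label, camera): "mask" (400x640 bool, what is visible of it).
The state is a dict: "time_s": time; "joints": joint angles; "joint_velocities": joint speeds; "effort": joint torques, N m; "tcp_pos": TCP position; "ee_rot": TCP orientation; "wrist_force": force on the tool from outside, world axes, zero at the start; "moment": the same for the moment, N m; "gripper_width": opening from 0.0 (shut) to 1.0 (fully open); "gripper_force": force on a finger pad.
Only numpy, scipy, OpenCV 4.12 (cv2) and the standard library are available. Lean on these libraries where they do the work, as an engineer would, in place of code of your own. Each camera call takes 0.05 s, during which the arm holds its last target. There are 200 camera calls.

### The job

Build the steep ramp up to the brick loading bank: stand the four trestle bents upright in the foot pockets of the sole plate, one in each, so that they rise in height step by step from the low concrete block to the tall brick bank. Then lay the loose track piece centrally along the row so that it rests on all four bents and slopes up to the bank, and let go. Leave the glue bottle and the screwdriver where they are.

Things in the scene. Friction and masses are not known exactly. Their poses are not given: they have to be found in the camera images.
- bent_white: wooden trestle bent, cap painted white with a steel rod across its top; 30 mm high, the lowest of the four. Sill and cap both 46 mm along its x by 22 mm along its y; the track is to run along its y, either way round. About 50 g. Origin: centre of the underside. Starts upright on the plywood board, turned up to 0.4 rad
- bent_yellow: wooden trestle bent, cap painted yellow with a steel rod across its top; 38 mm high, the second lowest of the four. Sill and cap both 46 mm along its x by 22 mm along its y; the track is to run along its y, either way round. About 50 g. Origin: centre of the underside. Starts upright on the plywood board, turned up to 0.4 rad
- bent_blue: wooden trestle bent, cap painted blue with a steel rod across its top; 46 mm high, the second tallest of the four. Sill and cap both 46 mm along its x by 22 mm along its y; the track is to run along its y, either way round. About 50 g. Origin: centre of the underside. Starts upright on the plywood board, turned up to 0.4 rad
- bent_red: wooden trestle bent, cap painted red with a steel rod across its top; 54 mm high, the tallest of the four. Sill and cap both 46 mm along its x by 22 mm along its y; the track is to run along its y, either way round. About 50 g. Origin: centre of the underside. Starts upright on the plywood board, turned up to 0.4 rad
- track_piece: loose straight piece of dark model track, rigid, 55 g: 175 mm long (along its y), 40 mm wide (x; the fingers meet at 36 mm), 11 mm high. Origin: centre of the underside. Starts flat on the plywood board, lying about along world x; either end may be uphill. On the rods of all four bents it slopes 0.165 rad lengthwise, its origin 42 mm above the pocket floors
- sole_plate: fixed brown plate 88 (x) x 286 (y) x 9 mm on the plywood board (board top: world z = 0.0235). Origin: centre of underside. Four foot pockets at x = 0, y = -72, -24, 24, 72 mm, floors at z = 9 mm, 54 (x) x 30 (y) mm, 4 mm play round a foot, between pale strips with 45 degree lead-in flanks: cross strips 9 mm high at y = 0, +-48, +-96, side strips 6 mm high at x = +-33
- loading_bank: tall loading bank of red brick with a terracotta coping, 72 by 34 by 72 mm high, fixed on one end of the sole plate (124 mm from the plate's centre along its y, at the + or the - end; this differs from start to start). It marks the HIGH end of the ramp. Origin: centre of its underside
- toe_block: low grey concrete block, 72 by 34 by 32 mm high, fixed on the other end of the sole plate: the LOW end of the ramp. Origin: centre of its underside
- glue_bottle: white glue bottle with a red nozzle cap, 34 mm across, 104 mm high, a bystander standing at the right of the board; not to be moved. Origin: centre of its underside
- screwdriver: small screwdriver with a yellow handle lying at the right front of the board, 146 mm long (along its y), 22 mm thick, a bystander; not to be moved. Origin: its middle, on the board

How it is judged:
By the outcome, as a careful person would: the job done as asked, in the order asked, and still so for the second after the job is handed in, with the robot touching nothing.
It also fails if it takes over 93 s, if anything falls off the work surface, if the arm or the gripper's body presses on something with over 40 N, if the wrist force passes 120 N, or if a joint passes its speed limit or range.

## Working session

There is one attempt and no reset: what is moved stays moved. The work goes in short steps, Python scripts to look and compute and a tool call to move; the robot and the scene stay as the last step left them, time stands still between calls to the robot, and variables do not carry over. Pictures are saved under pics/ and viewed, at most 14 in all, crops included, and the job is handed in when it is done.

Besides the shell and the picture viewer there is one more tool, called after "Request:" by a JSON object that holds its "api" and its "payload", one argument or row to a line. servo_tool: Moves the arm, as the interface text tells. Its arguments: {"type":"object","properties":{"deltas":{"type":"array","items":{"type":"object","properties":{"tx":{"type":"number"},"ty":{"type":"number"},"tz":{"type":"number"},"ax":{"type":"number"},"ay":{"type":"number"},"az":{"type":"number"},"claw":{"type":"number"}}}}},"required":["deltas"]}

```bash
mkdir -p pics; cat > h.py <<'E'
from station import *
import numpy as np, cv2
def w(cam,p):
    c=calibration(cam); 
    return (np.array(c["cam_to_world"])@np.r_[p,1])[:3]
E
python3 - <<'E'
from h import *
s=sense(); print(s["time_s"],s["tcp_pos"],s["ee_rot"],s["gripper_width"])
ims=[]
for n in ("scene","side"):
    im=capture(n); cv2.imwrite(f"pics/{n}0.png",im)
    c=calibration(n); print(n,c["fx"],c["cx"],c["cy"],np.round(np.array(c["cam_to_world"]),3).tolist())
    for l in ["bent_white","bent_yellow","bent_blue","bent_red","track_piece","sole_plate","loading_bank","toe_block","glue_bottle","screwdriver"]:
        r=recognise(l,n)
        print(l,[(np.round(w(n,q["xyz"]),3).tolist(),round(q["confidence"],2)) for q in r[:2]])
E
```

```text
0.0 [ 0.15313904 -0.60527434  0.20097569] [[-9.69512044e-01 -2.45042883e-01 -6.17791851e-04]
 [-2.45043645e-01  9.69509828e-01  2.07472541e-03]
 [ 9.05585741e-05  2.16285725e-03 -9.99997657e-01]] 0.9999387383360077
scene 413.7455596708306 315.00898679065426 203.21475192416122 [[-0.544, -0.56, 0.625, -0.072], [-0.839, 0.35, -0.417, 0.586], [0.015, -0.751, -0.66, 0.744], [0.0, 0.0, 0.0, 1.0]]
bent_white [([0.478, -0.027, 0.051], 0.81)]
bent_yellow [([0.47, 0.27, 0.057], 0.57)]
bent_blue [([0.479, 0.183, 0.055], 0.65), ([0.527, 0.385, 0.028], 0.54)]
bent_red []
track_piece [([0.528, 0.384, 0.03], 0.86), ([0.476, 0.187, 0.052], 0.5)]
sole_plate [([0.621, 0.133, 0.037], 0.97)]
loading_bank [([0.615, 0.017, 0.083], 0.97), ([0.49, -0.101, 0.036], 0.53)]
toe_block [([0.63, 0.259, 0.066], 0.56)]
glue_bottle [([0.681, -0.099, 0.064], 0.83)]
screwdriver []
side 376.93680922912915 324.02689099151473 200.969340578887 [[0.905, -0.182, 0.385, 0.241], [-0.425, -0.342, 0.838, -0.568], [-0.021, -0.922, -0.387, 0.407], [0.0, 0.0, 0.0, 1.0]]
bent_white [([0.486, -0.033, 0.047], 0.87)]
bent_yellow [([0.475, 0.255, 0.049], 0.83)]
bent_blue [([0.486, 0.177, 0.051], 0.79)]
bent_red [([0.482, 0.067, 0.052], 0.91)]
track_piece [([0.538, 0.376, 0.032], 0.59)]
sole_plate [([0.617, 0.127, 0.037], 0.9)]
loading_bank [([0.48, 0.065, 0.051], 0.73)]
toe_block [([0.639, 0.239, 0.058], 0.92)]
glue_bottle [([0.689, -0.112, 0.069], 0.64)]
screwdriver [([0.496, -0.109, 0.034], 0.93)]
```

View pics/scene0.png

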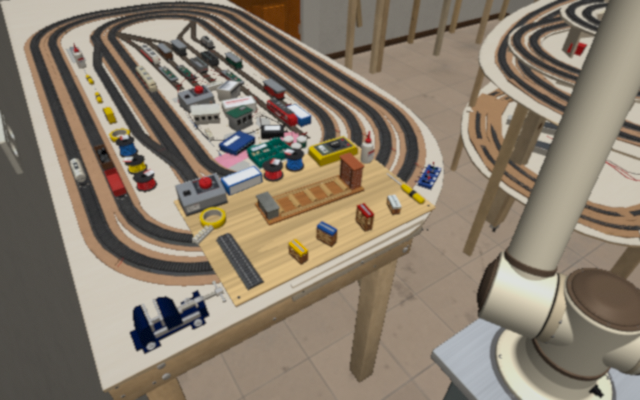

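View pics/side0.png

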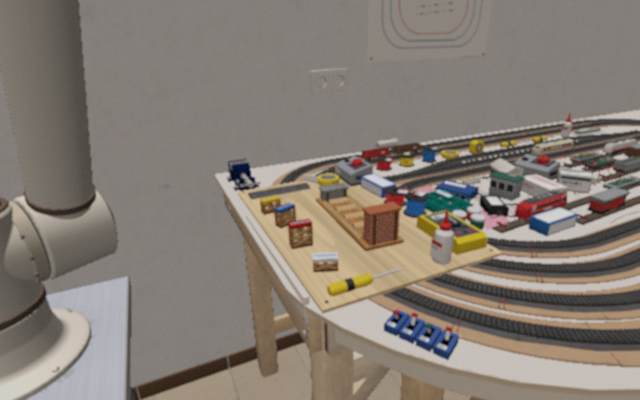

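```bash
python3 - <<'E'
from h import *
c=calibration("wrist"); print(c["fx"],c["cx"],c["cy"],np.round(np.array(c["hand_eye"]),3).tolist())
E
```

```text
340.11056530872736 323.78009525686855 198.86620494915337 [[0.001, -0.961, -0.275, 0.075], [1.0, 0.001, 0.001, 0.0], [-0.001, -0.275, 0.961, -0.182], [0.0, 0.0, 0.0, 1.0]]
```

Request:
{"api": "servo_tool", "payload": {
  "deltas": [
    {"tx": -40, "ty": 54, "tz": -20, "az": -0.11},
    {"tx": -60, "ty": 82, "tz": -30, "az": -0.2},
    {"tx": -80, "ty": 108, "tz": -40, "az": -0.3},
    {"tx": -100, "ty": 135, "tz": -50, "az": -0.4},
    {"tx": -120, "ty": 163, "tz": -60, "az": -0.5},
    {"tx": -140, "ty": 190, "tz": -70, "az": -0.6},
    {"tx": -160, "ty": 218, "tz": -80, "az": -0.7},
    {"tx": -180, "ty": 246, "tz": -90, "az": -0.8},
    {"tx": -205, "ty": 280, "tz": -100, "az": -0.9},
    {"tx": -230, "ty": 313, "tz": -110, "az": -1.0},
    {"tx": -255, "ty": 346, "tz": -120, "az": -1.1},
    {"tx": -280, "ty": 380, "tz": -130, "az": -1.2}
  ]
}}

```text
schema error: expected keys tx, ty, tz, ax, ay, az, claw
```

Request:
{"api": "servo_tool", "payload": {
  "deltas": [
    {"tx": -20, "ty": 27, "tz": -10, "ax": 0, "ay": 0, "az": -0.1, "claw": 87},
    {"tx": -45, "ty": 60, "tz": -20, "ax": 0, "ay": 0, "az": -0.2, "claw": 87},
    {"tx": -70, "ty": 94, "tz": -30, "ax": 0, "ay": 0, "az": -0.3, "claw": 87},
    {"tx": -93, "ty": 127, "tz": -40, "ax": 0, "ay": 0, "az": -0.4, "claw": 87},
    {"tx": -117, "ty": 160, "tz": -50, "ax": 0, "ay": 0, "az": -0.5, "claw": 87},
    {"tx": -140, "ty": 192, "tz": -60, "ax": 0, "ay": 0, "az": -0.6, "claw": 87},
    {"tx": -164, "ty": 224, "tz": -70, "ax": 0, "ay": 0, "az": -0.7, "claw": 87},
    {"tx": -188, "ty": 256, "tz": -80, "ax": 0, "ay": 0, "az": -0.8, "claw": 87},
    {"tx": -212, "ty": 290, "tz": -90, "ax": 0, "ay": 0, "az": -0.9, "claw": 87},
    {"tx": -235, "ty": 322, "tz": -100, "ax": 0, "ay": 0, "az": -1.0, "claw": 87},
    {"tx": -258, "ty": 354, "tz": -110, "ax": 0, "ay": 0, "az": -1.1, "claw": 87},
    {"tx": -280, "ty": 380, "tz": -120, "ax": 0, "ay": 0, "az": -1.2, "claw": 87}
  ]
}}

```text
time_s: 2.1
tcp_pos: [0.3314, -0.1666, 0.3232]
ee_rot: [[-0.117, -0.993, 0.002], [-0.993, 0.117, 0.0], [-0.0, -0.002, -1.0]]
wrist_force: [0.2, -0.1, 0.1]
gripper_width: 1.002
gripper_force: 0.0
```

```bash
cat >> h.py <<'E'
def delta(pos,ydir,pitch=0.0):
    """deltas to reach TCP pos, tool z down, tool y along world angle ydir (deg); pitch: extra turn about tool y"""
    from scipy.spatial.transform import Rotation as R
    s=sense(); Rm=np.array(s["ee_rot"]); a=np.deg2rad(ydir)
    y=np.array([np.cos(a),np.sin(a),0]); z=np.array([0,0,-1.]); T=np.c_[np.cross(y,z),y,z]@R.from_rotvec([0,pitch,0]).as_matrix()
    print(round(s["time_s"],2),"at",np.round(s["tcp_pos"],4),"t mm",np.round(Rm.T@(np.array(pos)-s["tcp_pos"])*1000,1),"a",np.round(R.from_matrix(Rm.T@T).as_rotvec(),3))
E
python3 -c "
from h import *
delta([.5,.1,.36],180)"
```

```text
2.1 at [ 0.3314 -0.1666  0.3232] t mm [-284.5 -136.4  -36.4] a [-0.002  0.    -0.117]
```

Request:
{"api": "servo_tool", "payload": {
  "deltas": [
    {"tx": -36, "ty": -17, "tz": -5, "ax": 0, "ay": 0, "az": -0.02, "claw": 87},
    {"tx": -72, "ty": -34, "tz": -10, "ax": 0, "ay": 0, "az": -0.04, "claw": 87},
    {"tx": -108, "ty": -51, "tz": -15, "ax": 0, "ay": 0, "az": -0.06, "claw": 87},
    {"tx": -144, "ty": -68, "tz": -20, "ax": 0, "ay": 0, "az": -0.08, "claw": 87},
    {"tx": -180, "ty": -85, "tz": -25, "ax": 0, "ay": 0, "az": -0.1, "claw": 87},
    {"tx": -216, "ty": -102, "tz": -30, "ax": 0, "ay": 0, "az": -0.117, "claw": 87},
    {"tx": -252, "ty": -119, "tz": -35, "ax": 0, "ay": 0, "az": -0.117, "claw": 87},
    {"tx": -284, "ty": -136, "tz": -36, "ax": 0, "ay": 0, "az": -0.117, "claw": 87},
    {"tx": -284, "ty": -136, "tz": -36, "ax": 0, "ay": 0, "az": -0.117, "claw": 87},
    {"tx": -284, "ty": -136, "tz": -36, "ax": 0, "ay": 0, "az": -0.117, "claw": 87}
  ]
}}

```text
time_s: 2.93
tcp_pos: [0.5019, 0.0978, 0.3569]
ee_rot: [[-0.004, -1.0, -0.002], [-1.0, 0.004, -0.001], [0.001, 0.002, -1.0]]
wrist_force: [-0.9, -1.4, -0.7]
gripper_width: 1.001
gripper_force: 0.0
```

```bash
cat >> h.py <<'E'
def wcam():
    s=sense(); T=np.eye(4); T[:3,:3]=s["ee_rot"]; T[:3,3]=s["tcp_pos"]
    return T@np.array(calibration("wrist")["hand_eye"])
def onplane(C,uv,z):
    c=calibration("wrist"); uv=np.atleast_2d(np.array(uv,float))
    d=np.c_[(uv[:,0]-c["cx"])/c["fx"],(uv[:,1]-c["cy"])/c["fy"],np.ones(len(uv))]@C[:3,:3].T
    return (C[:3,3]+d*((z-C[2,3])/d[:,2])[:,None])[:,:2]
E
python3 - <<'E'
from h import *
C=wcam(); im=capture("wrist"); cv2.imwrite("pics/w0.png",im); np.save("C0.npy",C)
for l in ["bent_white","bent_yellow","bent_blue","bent_red","track_piece","sole_plate","loading_bank","toe_block"]:
    r=recognise(l,"wrist")
    print(l,[(np.round((C@np.r_[q["xyz"],1])[:3],3).tolist(),round(q["confidence"],2)) for q in r[:2]])
cv2.imwrite("pics/w0b.png",cv2.resize(im,(800,500),interpolation=cv2.INTER_CUBIC))
E
```

```text
bent_white [([0.493, -0.025, 0.049], 0.97)]
bent_yellow [([0.482, 0.261, 0.058], 0.84), ([0.623, 0.007, 0.107], 0.25)]
bent_blue [([0.487, 0.182, 0.068], 0.57)]
bent_red [([0.482, 0.074, 0.074], 0.95)]
track_piece [([0.54, 0.382, 0.028], 0.89)]
sole_plate [([0.633, 0.12, 0.029], 0.56)]
loading_bank [([0.626, 0.006, 0.106], 0.97), ([0.486, 0.179, 0.068], 0.36)]
toe_block [([0.617, 0.251, 0.065], 0.81)]
```

View pics/w0b.png

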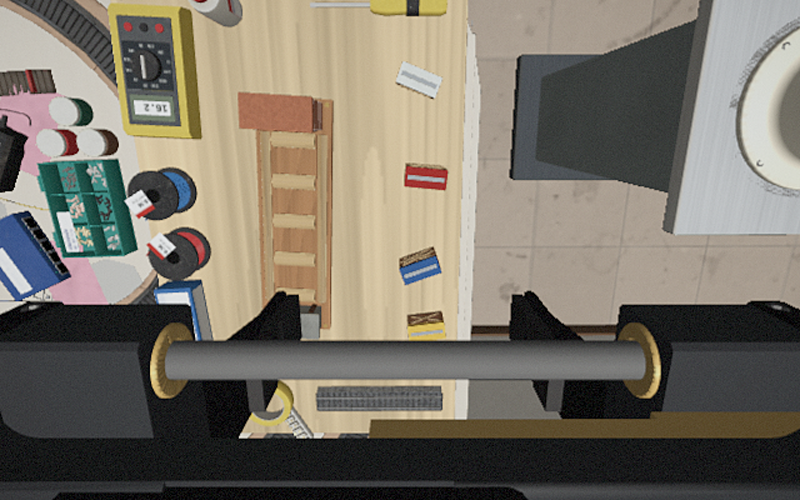

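```bash
python3 - <<'E'
from h import *
im=cv2.imread("pics/w0.png"); C=np.load("C0.npy")
a=np.vstack([im[40:280,312:372].transpose(1,0,2),im[40:280,185:275].transpose(1,0,2)])
a=np.ascontiguousarray(a); cv2.imwrite("pics/w0c.png",cv2.resize(a,(800,500),interpolation=cv2.INTER_CUBIC))
capture("wrist")
for l in ["bent_white","bent_yellow","bent_blue","bent_red","track_piece","sole_plate"]:
    r=trace(l,"wrist")
    if not r: print(l,None); continue
    m=r[0]["mask"].astype(np.uint8); p=np.argwhere(m)[:,::-1].astype(np.float32)
    print(l,round(r[0]["confidence"],2),cv2.minAreaRect(p))
E
```

```text
bent_white 0.77 ((333.7586364746094, 65.10345458984375), (34.53933334350586, 20.42648696899414), 21.801406860351562)
bent_yellow 0.72 ((340.3811950683594, 260.8118896484375), (21.79131317138672, 29.254093170166016), 84.2894058227539)
bent_blue 0.65 ((334.8999938964844, 212.2000274658203), (21.819713592529297, 30.674089431762695), 71.56504821777344)
bent_red 0.96 ((339.6210021972656, 141.3583526611328), (34.565208435058594, 19.578292846679688), 4.969740867614746)
track_piece 0.92 ((303.0, 318.5), (21.0, 100.0), 90.0)
sole_plate 0.98 ((235.5, 172.0), (182.0, 61.0), 90.0)
```

View pics/w0c.png

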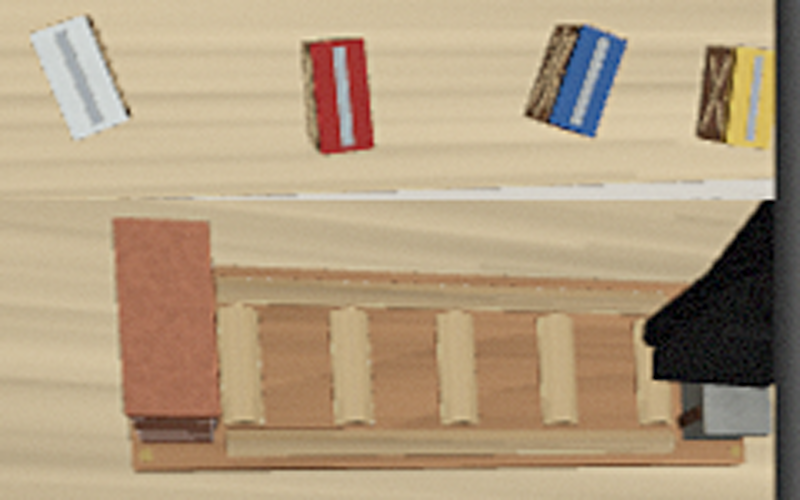

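```bash
python3 - <<'E'
from h import *
C=np.load("C0.npy")
up=lambda P:[(312+y/3.333,40+x/3.333) for x,y in P]
lo=lambda P:[(185+(y-200)/3.333,40+x/3.333) for x,y in P]
for n,P,h in [("white",[(60,32),(98,122)],.03),("red",[(339,46),(347,145)],.054),("blue",[(603,38),(576,126)],.046),("yellow",[(757,57),(747,140)],.038)]:
    q=onplane(C,up(P),.0235+h); d=q[0]-q[1]; print(n,q.mean(0).round(4),"len",np.linalg.norm(d).round(4),"ang",np.rad2deg(np.arctan2(d[1],d[0])).round(1))
q=onplane(C,lo([(240,364),(351,364),(457,365),(557,366),(655,365)]),.0415); print("strips",q.round(4).tolist())
q=onplane(C,lo([(135,468),(742,463),(217,267),(680,283)]),.0325); print("plate corners near x2, far edge x2",q.round(4).tolist())
q=onplane(C,lo([(240,304),(240,423),(351,306),(351,424),(457,309),(457,424),(557,313),(557,423)]),.0385);print("strip ends",q.round(4).tolist())
q=onplane(C,lo([(113,218),(210,222),(218,416),(126,416)]),.0325+.072);print("bank",q.round(4).tolist(),q.mean(0))
q=onplane(C,[(253,318.5),(353,318.5)],.0345);print("track",q.round(4).tolist(),q.mean(0))
E
```

```text
white [ 0.4857 -0.0259] len 0.0388 ang -21.6
red [0.4785 0.0762] len 0.0402 ang -4.8
blue [0.4829 0.1842] len 0.0403 ang 17.8
yellow [0.4743 0.2665] len 0.0388 ang 7.4
strips [[0.628, 0.0364], [0.6315, 0.0833], [0.6346, 0.1306], [0.6377, 0.1775], [0.6417, 0.2258]]
plate corners near x2, far edge x2 [[0.5831, -0.0062], [0.5996, 0.2755], [0.6713, 0.0269], [0.6848, 0.2423]]
strip ends [[0.6544, 0.0364], [0.6035, 0.0366], [0.6577, 0.0836], [0.606, 0.0838], [0.6606, 0.1312], [0.6088, 0.1313], [0.6629, 0.1783], [0.6122, 0.1785]]
bank [[0.6613, -0.0098], [0.6635, 0.0238], [0.5922, 0.0269], [0.5902, -0.0052]] [0.62680018 0.0089154 ]
track [[0.6233, 0.3796], [0.4519, 0.3802]] [0.53762966 0.37989939]
```

```bash
python3 -c "
from h import *
delta([.4785,.0762,.12],175.2)"
```

```text
3.73 at [0.5013 0.0963 0.358 ] t mm [ 20.2  22.7 238. ] a [ 0.    -0.     0.078]
```

Request:
{"api": "servo_tool", "payload": {
  "deltas": [
    {"tx": 4, "ty": 5, "tz": 40, "ax": 0, "ay": 0, "az": 0.02, "claw": 87},
    {"tx": 8, "ty": 9, "tz": 80, "ax": 0, "ay": 0, "az": 0.04, "claw": 87},
    {"tx": 12, "ty": 14, "tz": 120, "ax": 0, "ay": 0, "az": 0.06, "claw": 87},
    {"tx": 16, "ty": 18, "tz": 160, "ax": 0, "ay": 0, "az": 0.078, "claw": 87},
    {"tx": 20, "ty": 23, "tz": 200, "ax": 0, "ay": 0, "az": 0.078, "claw": 87},
    {"tx": 20, "ty": 23, "tz": 225, "ax": 0, "ay": 0, "az": 0.078, "claw": 87},
    {"tx": 20, "ty": 23, "tz": 238, "ax": 0, "ay": 0, "az": 0.078, "claw": 87},
    {"tx": 20, "ty": 23, "tz": 238, "ax": 0, "ay": 0, "az": 0.078, "claw": 87},
    {"tx": 20, "ty": 23, "tz": 238, "ax": 0, "ay": 0, "az": 0.078, "claw": 87}
  ]
}}

```text
time_s: 4.48
tcp_pos: [0.4785, 0.0765, 0.12]
ee_rot: [[-0.083, -0.997, -0.001], [-0.997, 0.083, -0.001], [0.001, 0.001, -1.0]]
wrist_force: [0.9, -1.0, 1.3]
gripper_width: 1.0
gripper_force: 0.0
```

```bash
python3 - <<'E'
from h import *
delta([.4785,.0762,.0525],175.2)
C=wcam(); im=capture("wrist"); cv2.imwrite("pics/w1.png",im)
r=recognise("bent_red","wrist"); print([(np.round((C@np.r_[q["xyz"],1])[:3],4).tolist(),round(q["confidence"],2)) for q in r[:2]])
E
```

```text
4.48 at [0.4785 0.0765 0.12  ] t mm [ 0.2 -0.1 67.5] a [ 0.001 -0.001  0.   ]
[([0.4784, 0.0719, 0.0742], 0.79)]
```

View pics/w1.png

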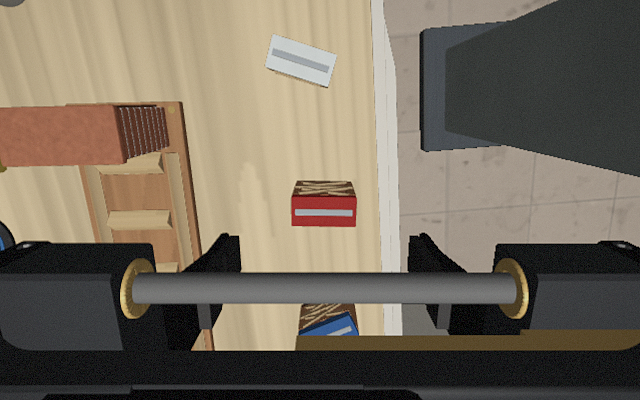

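```bash
python3 - <<'E'
from h import *
C=wcam()
for P,h in [([(295,212.5),(353,211.5)],.054),([(293,196),(356,196),(357,226),(292,226)],.054),([(272,54),(334,69)],.03)]:
    q=onplane(C,P,.0235+h); d=q[0]-q[1]; print(q.mean(0).round(4),q.round(4).tolist(),np.rad2deg(np.arctan2(d[1],d[0])).round(1))
E
```

```text
[0.4793 0.0762] [[0.4995, 0.0749], [0.4591, 0.0775]] -3.6
[0.4789 0.0757] [[0.4996, 0.0629], [0.4564, 0.0665], [0.4569, 0.0885], [0.5027, 0.0848]] -4.7
[ 0.4853 -0.0251] [[0.506, -0.0316], [0.4646, -0.0186]] -17.5
```

Request:
{"api": "servo_tool", "payload": {
  "deltas": [
    {"tx": 0, "ty": 0, "tz": 35, "ax": 0, "ay": 0, "az": 0, "claw": 80},
    {"tx": 0, "ty": 0, "tz": 60, "ax": 0, "ay": 0, "az": 0, "claw": 70},
    {"tx": 0, "ty": 0, "tz": 67, "ax": 0, "ay": 0, "az": 0, "claw": 60},
    {"tx": 0, "ty": 0, "tz": 67, "ax": 0, "ay": 0, "az": 0, "claw": 20},
    {"tx": 0, "ty": 0, "tz": 67, "ax": 0, "ay": 0, "az": 0, "claw": 20},
    {"tx": 0, "ty": 0, "tz": 67, "ax": 0, "ay": 0, "az": 0, "claw": 20},
    {"tx": 0, "ty": 0, "tz": 67, "ax": 0, "ay": 0, "az": 0, "claw": 20},
    {"tx": 0, "ty": 0, "tz": 50, "ax": 0, "ay": 0, "az": 0, "claw": 20},
    {"tx": 0, "ty": 0, "tz": 20, "ax": 0, "ay": 0, "az": 0, "claw": 20},
    {"tx": 0, "ty": 0, "tz": 5, "ax": 0, "ay": 0, "az": 0, "claw": 20},
    {"tx": 0, "ty": 0, "tz": 5, "ax": 0, "ay": 0, "az": 0, "claw": 20}
  ]
}}

```text
time_s: 5.5
tcp_pos: [0.4814, 0.0777, 0.12]
ee_rot: [[-0.083, -0.997, 0.01], [-0.997, 0.083, 0.004], [-0.005, -0.009, -1.0]]
wrist_force: [0.6, -0.0, 0.5]
gripper_width: 0.275
gripper_force: 0.0
```

```bash
python3 -c "
from h import *
delta([.6303,.0591,.125],176.5)"
```

```text
5.5 at [0.4814 0.0777 0.12  ] t mm [   6.2 -149.9   -3.7] a [-0.009  0.005 -0.022]
```

```bash
python3 - <<'E'
from h import *
im=capture("wrist"); cv2.imwrite("pics/w2.png",im)
s=sense(); print(s["gripper_width"],s["gripper_force"],s["tcp_pos"],s["wrist_force"])
E
```

```text
0.2575911039009638 0.0 [0.479992   0.07734435 0.11794196] [-0.6379218  -0.26889271 -0.04666322]
```

View pics/w2.png

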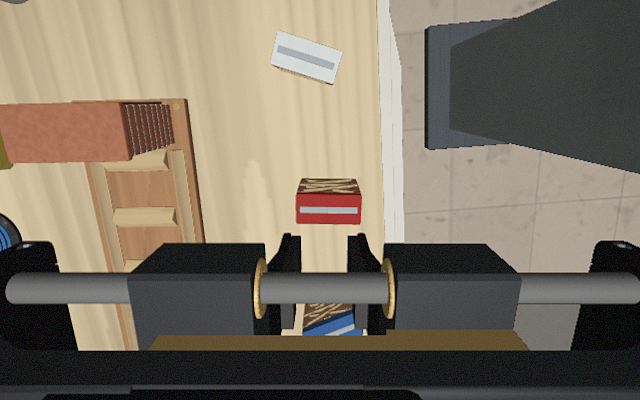

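Request:
{"api": "servo_tool", "payload": {
  "deltas": [
    {"tx": 0, "ty": 0, "tz": 0, "ax": 0, "ay": 0, "az": 0, "claw": 60},
    {"tx": 0, "ty": 0, "tz": 0, "ax": 0, "ay": 0, "az": 0, "claw": 60},
    {"tx": 0, "ty": 0, "tz": 0, "ax": 0, "ay": 0, "az": 0, "claw": 60},
    {"tx": 0, "ty": 0, "tz": 0, "ax": 0, "ay": 0, "az": 0, "claw": 60},
    {"tx": 0, "ty": 0, "tz": 0, "ax": 0, "ay": 0, "az": 0, "claw": 60},
    {"tx": 0, "ty": 0, "tz": 0, "ax": 0, "ay": 0, "az": 0, "claw": 60}
  ]
}}

```text
time_s: 6.05
tcp_pos: [0.4781, 0.0764, 0.1146]
ee_rot: [[-0.084, -0.996, -0.001], [-0.996, 0.084, -0.0], [0.001, 0.001, -1.0]]
wrist_force: [-1.0, 0.8, 0.0]
gripper_width: 0.62
gripper_force: 0.0
```

```bash
python3 -c "
from h import *
delta([.479,.076,.0525],175.4)"
```

```text
6.05 at [0.4781 0.0764 0.1146] t mm [ 0.3 -1.  62.1] a [ 0.001 -0.001 -0.004]
```

Request:
{"api": "servo_tool", "payload": {
  "deltas": [
    {"tx": 0, "ty": -1, "tz": 30, "ax": 0, "ay": 0, "az": 0, "claw": 60},
    {"tx": 0, "ty": -1, "tz": 55, "ax": 0, "ay": 0, "az": 0, "claw": 60},
    {"tx": 0, "ty": -1, "tz": 62, "ax": 0, "ay": 0, "az": 0, "claw": 60},
    {"tx": 0, "ty": -1, "tz": 62, "ax": 0, "ay": 0, "az": 0, "claw": 20},
    {"tx": 0, "ty": -1, "tz": 62, "ax": 0, "ay": 0, "az": 0, "claw": 20},
    {"tx": 0, "ty": -1, "tz": 62, "ax": 0, "ay": 0, "az": 0, "claw": 20},
    {"tx": 0, "ty": -1, "tz": 62, "ax": 0, "ay": 0, "az": 0, "claw": 20},
    {"tx": 0, "ty": -1, "tz": 62, "ax": 0, "ay": 0, "az": 0, "claw": 20},
    {"tx": 0, "ty": -1, "tz": 62, "ax": 0, "ay": 0, "az": 0, "claw": 20}
  ]
}}

```text
time_s: 6.8
tcp_pos: [0.4801, 0.0768, 0.0542]
ee_rot: [[-0.084, -0.997, 0.003], [-0.997, 0.084, 0.001], [-0.001, -0.002, -1.0]]
wrist_force: [-0.9, 0.9, 3.2]
gripper_width: 0.507
gripper_force: 30.0
```

```bash
python3 -c "
from h import *
delta([.6303,.0591,.13],176.5)"
```

```text
6.8 at [0.4801 0.0768 0.0542] t mm [   5.  -151.3  -75.4] a [-0.002  0.001 -0.023]
```

Request:
{"api": "servo_tool", "payload": {
  "deltas": [
    {"tx": 0, "ty": 0, "tz": -30, "ax": 0, "ay": 0, "az": 0, "claw": 20},
    {"tx": 2, "ty": -10, "tz": -60, "ax": 0, "ay": 0, "az": 0, "claw": 20},
    {"tx": 3, "ty": -45, "tz": -75, "ax": 0, "ay": 0, "az": -0.01, "claw": 20},
    {"tx": 4, "ty": -85, "tz": -75, "ax": 0, "ay": 0, "az": -0.02, "claw": 20},
    {"tx": 5, "ty": -120, "tz": -75, "ax": 0, "ay": 0, "az": -0.023, "claw": 20},
    {"tx": 5, "ty": -143, "tz": -75, "ax": 0, "ay": 0, "az": -0.023, "claw": 20},
    {"tx": 5, "ty": -151, "tz": -75, "ax": 0, "ay": 0, "az": -0.023, "claw": 20},
    {"tx": 5, "ty": -151, "tz": -75, "ax": 0, "ay": 0, "az": -0.023, "claw": 20},
    {"tx": 5, "ty": -151, "tz": -75, "ax": 0, "ay": 0, "az": -0.023, "claw": 20},
    {"tx": 5, "ty": -151, "tz": -75, "ax": 0, "ay": 0, "az": -0.023, "claw": 20}
  ]
}}

```text
time_s: 7.63
tcp_pos: [0.6278, 0.0588, 0.1279]
ee_rot: [[-0.061, -0.998, -0.001], [-0.998, 0.061, -0.0], [0.0, 0.001, -1.0]]
wrist_force: [-0.2, 0.5, -0.2]
gripper_width: 0.508
gripper_force: 30.0
```

```bash
python3 - <<'E'
from h import *
C=wcam();im=capture("wrist"); cv2.imwrite("pics/w3.png",im);np.save("C3.npy",C)
delta([.6303,.0591,.0635],176.5)
E
```

```text
7.68 at [0.6279 0.0589 0.1283] t mm [-0.3 -2.4 64.8] a [ 0.001 -0.     0.001]
```

View pics/w3.png

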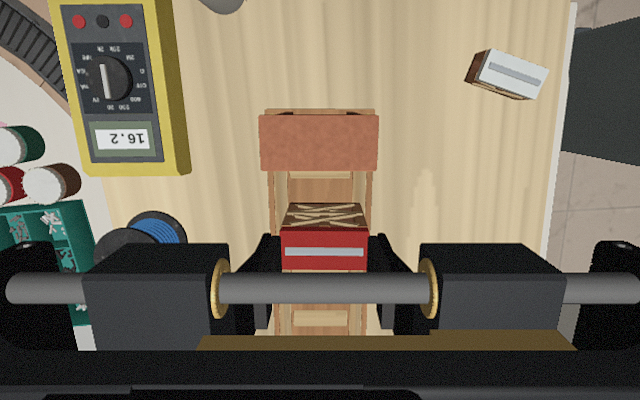

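```bash
python3 - <<'E'
from h import *
C=np.load("C3.npy")
for z in (.0955,.1045):
    q=onplane(C,[(260,170),(379,170),(261,114),(378,114)],z); print(z,q.round(4).tolist(),q.mean(0))
q=onplane(C,[(292,318),(349,318)],.0415);print("strip",q.round(4).tolist(),q.mean(0))
q=onplane(C,[(281,269),(367,269)],.128+.0235);print("cap",q.round(4).tolist(),q.mean(0))
E
```

```text
0.0955 [[0.6664, 0.0235], [0.5904, 0.028], [0.6619, -0.0111], [0.5904, -0.0068]] [0.6272644  0.00840853]
0.1045 [[0.6646, 0.0218], [0.5917, 0.0262], [0.6603, -0.0113], [0.5918, -0.0072]] [0.62709894 0.00737769]
strip [[0.6633, 0.1716], [0.6114, 0.1748]] [0.63738405 0.17318761]
cap [[0.6501, 0.0653], [0.6059, 0.0679]] [0.62800354 0.06658879]
```

Request:
{"api": "servo_tool", "payload": {
  "deltas": [
    {"tx": 0, "ty": -2.5, "tz": 10, "ax": 0, "ay": 0, "az": 0, "claw": 20},
    {"tx": 0, "ty": -2.5, "tz": 30, "ax": 0, "ay": 0, "az": 0, "claw": 20},
    {"tx": 0, "ty": -2.5, "tz": 45, "ax": 0, "ay": 0, "az": 0, "claw": 20},
    {"tx": 0, "ty": -2.5, "tz": 55, "ax": 0, "ay": 0, "az": 0, "claw": 20},
    {"tx": 0, "ty": -2.5, "tz": 61, "ax": 0, "ay": 0, "az": 0, "claw": 20},
    {"tx": 0, "ty": -2.5, "tz": 64, "ax": 0, "ay": 0, "az": 0, "claw": 20},
    {"tx": 0, "ty": -2.5, "tz": 65, "ax": 0, "ay": 0, "az": 0, "claw": 20},
    {"tx": 0, "ty": -2.5, "tz": 65, "ax": 0, "ay": 0, "az": 0, "claw": 20}
  ]
}}

```text
time_s: 8.35
tcp_pos: [0.6324, 0.0588, 0.0636]
ee_rot: [[-0.061, -0.998, 0.002], [-0.998, 0.061, 0.0], [-0.001, -0.002, -1.0]]
wrist_force: [-0.3, -0.3, -0.1]
gripper_width: 0.507
gripper_force: 30.0
```

Request:
{"api": "servo_tool", "payload": {
  "deltas": [
    {"tx": 0, "ty": 0, "tz": 0, "ax": 0, "ay": 0, "az": 0, "claw": 62},
    {"tx": 0, "ty": 0, "tz": 0, "ax": 0, "ay": 0, "az": 0, "claw": 62},
    {"tx": 0, "ty": 0, "tz": 0, "ax": 0, "ay": 0, "az": 0, "claw": 62},
    {"tx": 0, "ty": 0, "tz": -30, "ax": 0, "ay": 0, "az": 0, "claw": 62},
    {"tx": 0, "ty": 0, "tz": -70, "ax": 0, "ay": 0, "az": 0, "claw": 62},
    {"tx": 0, "ty": 0, "tz": -80, "ax": 0, "ay": 0, "az": 0, "claw": 62}
  ]
}}

```text
time_s: 8.85
tcp_pos: [0.6356, 0.0589, 0.1499]
ee_rot: [[-0.06, -0.998, 0.011], [-0.998, 0.06, 0.001], [-0.002, -0.011, -1.0]]
wrist_force: [0.8, 0.1, 0.9]
gripper_width: 0.708
gripper_force: 0.0
```

```bash
python3 - <<'E'
from h import *
delta([.4829,.1842,.12],180+17.8)
E
```

```text
8.85 at [0.6356 0.0589 0.1499] t mm [-115.9  160.2   28.3] a [-0.011 -0.    -0.37 ]
```

Request:
{"api": "servo_tool", "payload": {
  "deltas": [
    {"tx": -20, "ty": 30, "tz": 0, "ax": 0, "ay": 0, "az": -0.07, "claw": 62},
    {"tx": -40, "ty": 58, "tz": 0, "ax": 0, "ay": 0, "az": -0.15, "claw": 62},
    {"tx": -62, "ty": 86, "tz": 5, "ax": 0, "ay": 0, "az": -0.22, "claw": 62},
    {"tx": -84, "ty": 116, "tz": 10, "ax": 0, "ay": 0, "az": -0.3, "claw": 62},
    {"tx": -104, "ty": 143, "tz": 20, "ax": 0, "ay": 0, "az": -0.37, "claw": 62},
    {"tx": -116, "ty": 160, "tz": 28, "ax": 0, "ay": 0, "az": -0.37, "claw": 62},
    {"tx": -116, "ty": 160, "tz": 28, "ax": 0, "ay": 0, "az": -0.37, "claw": 62},
    {"tx": -116, "ty": 160, "tz": 28, "ax": 0, "ay": 0, "az": -0.37, "claw": 62},
    {"tx": -116, "ty": 160, "tz": 28, "ax": 0, "ay": 0, "az": -0.37, "claw": 62},
    {"tx": -116, "ty": 160, "tz": 28, "ax": 0, "ay": 0, "az": -0.37, "claw": 62}
  ]
}}

```text
time_s: 9.68
tcp_pos: [0.4804, 0.184, 0.1157]
ee_rot: [[0.303, -0.953, 0.001], [-0.953, -0.303, 0.001], [-0.0, -0.002, -1.0]]
wrist_force: [0.2, -1.1, 0.5]
gripper_width: 0.712
gripper_force: 0.0
```

```bash
cat >> h.py <<'E'
def rod(name,h,lohsv,hihsv,save):
    """cap rect from colour, near its expected place"""
    pass
E
python3 - <<'E'
from h import *
C=wcam();im=capture("wrist"); cv2.imwrite("pics/w4.png",im);np.save("C4.npy",C)
delta([.4829,.1842,.0235+.021],180+17.8)
E
```

```text
9.73 at [0.4803 0.1838 0.1155] t mm [ 0.5 -2.5 71. ] a [-0.001  0.    -0.003]
```

View pics/w4.png

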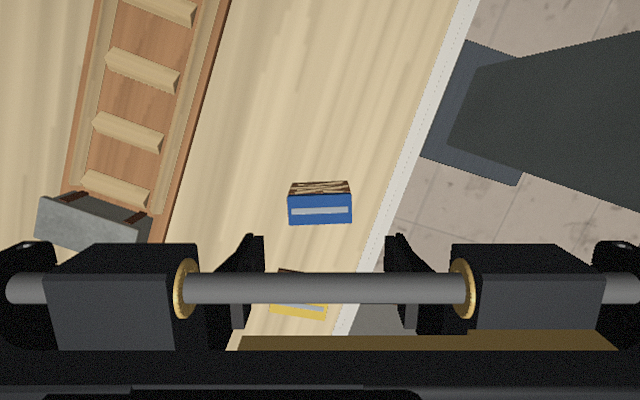

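Request:
{"api": "servo_tool", "payload": {
  "deltas": [
    {"tx": 0, "ty": -2.5, "tz": 35, "ax": 0, "ay": 0, "az": 0, "claw": 62},
    {"tx": 0, "ty": -2.5, "tz": 60, "ax": 0, "ay": 0, "az": 0, "claw": 62},
    {"tx": 0, "ty": -2.5, "tz": 71, "ax": 0, "ay": 0, "az": 0, "claw": 62},
    {"tx": 0, "ty": -2.5, "tz": 71, "ax": 0, "ay": 0, "az": 0, "claw": 62},
    {"tx": 0, "ty": -2.5, "tz": 71, "ax": 0, "ay": 0, "az": 0, "claw": 20},
    {"tx": 0, "ty": -2.5, "tz": 71, "ax": 0, "ay": 0, "az": 0, "claw": 20},
    {"tx": 0, "ty": -2.5, "tz": 71, "ax": 0, "ay": 0, "az": 0, "claw": 20},
    {"tx": 0, "ty": -2.5, "tz": 71, "ax": 0, "ay": 0, "az": 0, "claw": 20},
    {"tx": 0, "ty": -2.5, "tz": 71, "ax": 0, "ay": 0, "az": 0, "claw": 20},
    {"tx": 0, "ty": -2.5, "tz": 71, "ax": 0, "ay": 0, "az": 0, "claw": 20}
  ]
}}

```text
time_s: 10.57
tcp_pos: [0.4825, 0.1855, 0.0453]
ee_rot: [[0.305, -0.952, 0.003], [-0.952, -0.305, 0.001], [-0.001, -0.003, -1.0]]
wrist_force: [1.1, -0.8, 4.1]
gripper_width: 0.513
gripper_force: 29.9
```

```bash
python3 - <<'E'
from h import *
delta([.6332,.1070,.13],176.5)
E
```

```text
10.57 at [0.4825 0.1855 0.0453] t mm [ 120.6 -119.9  -84.4] a [-0.003  0.001  0.371]
```

Request:
{"api": "servo_tool", "payload": {
  "deltas": [
    {"tx": 0, "ty": 0, "tz": -30, "ax": 0, "ay": 0, "az": 0, "claw": 20},
    {"tx": 5, "ty": -5, "tz": -65, "ax": 0, "ay": 0, "az": 0, "claw": 20},
    {"tx": 25, "ty": -25, "tz": -84, "ax": 0, "ay": 0, "az": 0.1, "claw": 20},
    {"tx": 50, "ty": -50, "tz": -84, "ax": 0, "ay": 0, "az": 0.2, "claw": 20},
    {"tx": 75, "ty": -75, "tz": -84, "ax": 0, "ay": 0, "az": 0.3, "claw": 20},
    {"tx": 100, "ty": -100, "tz": -84, "ax": 0, "ay": 0, "az": 0.371, "claw": 20},
    {"tx": 115, "ty": -115, "tz": -84, "ax": 0, "ay": 0, "az": 0.371, "claw": 20},
    {"tx": 120, "ty": -120, "tz": -84, "ax": 0, "ay": 0, "az": 0.371, "claw": 20},
    {"tx": 120, "ty": -120, "tz": -84, "ax": 0, "ay": 0, "az": 0.371, "claw": 20},
    {"tx": 120, "ty": -120, "tz": -84, "ax": 0, "ay": 0, "az": 0.371, "claw": 20},
    {"tx": 120, "ty": -120, "tz": -84, "ax": 0, "ay": 0, "az": 0.371, "claw": 20}
  ]
}}

```text
time_s: 11.48
tcp_pos: [0.631, 0.1076, 0.1279]
ee_rot: [[-0.061, -0.998, -0.001], [-0.998, 0.061, -0.0], [0.0, 0.001, -1.0]]
wrist_force: [-0.3, -0.5, -0.4]
gripper_width: 0.513
gripper_force: 30.0
```

```bash
python3 - <<'E'
from h import *
C=wcam();im=capture("wrist"); cv2.imwrite("pics/w5.png",im);np.save("C5.npy",C)
delta([.6332,.1070,.0325+.0222],176.5)
E
```

```text
11.53 at [0.6312 0.1078 0.1282] t mm [ 0.7 -2.1 73.5] a [0.001 0.    0.   ]
```

View pics/w5.png

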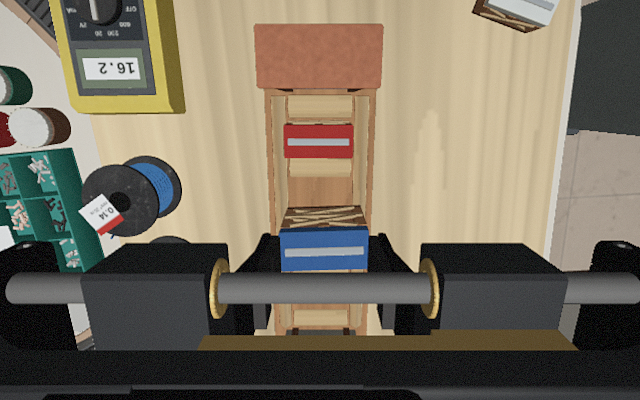

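Request:
{"api": "servo_tool", "payload": {
  "deltas": [
    {"tx": 0.5, "ty": -2, "tz": 15, "ax": 0, "ay": 0, "az": 0, "claw": 20},
    {"tx": 0.5, "ty": -2, "tz": 40, "ax": 0, "ay": 0, "az": 0, "claw": 20},
    {"tx": 0.5, "ty": -2, "tz": 58, "ax": 0, "ay": 0, "az": 0, "claw": 20},
    {"tx": 0.5, "ty": -2, "tz": 67, "ax": 0, "ay": 0, "az": 0, "claw": 20},
    {"tx": 0.5, "ty": -2, "tz": 72, "ax": 0, "ay": 0, "az": 0, "claw": 20},
    {"tx": 0.5, "ty": -2, "tz": 73.5, "ax": 0, "ay": 0, "az": 0, "claw": 20},
    {"tx": 0.5, "ty": -2, "tz": 73.5, "ax": 0, "ay": 0, "az": 0, "claw": 20},
    {"tx": 0.5, "ty": -2, "tz": 73.5, "ax": 0, "ay": 0, "az": 0, "claw": 20}
  ]
}}

```text
time_s: 12.2
tcp_pos: [0.6351, 0.1069, 0.0558]
ee_rot: [[-0.061, -0.998, 0.002], [-0.998, 0.061, 0.001], [-0.001, -0.002, -1.0]]
wrist_force: [0.0, -0.3, -1.9]
gripper_width: 0.514
gripper_force: 30.0
```

Request:
{"api": "servo_tool", "payload": {
  "deltas": [
    {"tx": 0, "ty": 0, "tz": 0, "ax": 0, "ay": 0, "az": 0, "claw": 62},
    {"tx": 0, "ty": 0, "tz": 0, "ax": 0, "ay": 0, "az": 0, "claw": 62},
    {"tx": 0, "ty": 0, "tz": 0, "ax": 0, "ay": 0, "az": 0, "claw": 62},
    {"tx": 0, "ty": 0, "tz": -25, "ax": 0, "ay": 0, "az": 0, "claw": 62},
    {"tx": 0, "ty": 0, "tz": -60, "ax": 0, "ay": 0, "az": 0, "claw": 62},
    {"tx": 0, "ty": 0, "tz": -80, "ax": 0, "ay": 0, "az": 0, "claw": 62},
    {"tx": 0, "ty": 0, "tz": -85, "ax": 0, "ay": 0, "az": 0, "claw": 62}
  ]
}}

```text
time_s: 12.78
tcp_pos: [0.6372, 0.1071, 0.145]
ee_rot: [[-0.061, -0.998, 0.009], [-0.998, 0.061, 0.002], [-0.003, -0.009, -1.0]]
wrist_force: [0.9, 1.0, 0.0]
gripper_width: 0.708
gripper_force: 0.0
```

```bash
python3 - <<'E'
from h import *
delta([.4743,.2665,.12],180+7.4)
E
```

```text
12.78 at [0.6372 0.1071 0.145 ] t mm [-149.1  172.6   23.9] a [-0.009  0.002 -0.19 ]
```

Request:
{"api": "servo_tool", "payload": {
  "deltas": [
    {"tx": -25, "ty": 28, "tz": 0, "ax": 0, "ay": 0, "az": -0.04, "claw": 62},
    {"tx": -50, "ty": 58, "tz": 0, "ax": 0, "ay": 0, "az": -0.08, "claw": 62},
    {"tx": -75, "ty": 87, "tz": 0, "ax": 0, "ay": 0, "az": -0.12, "claw": 62},
    {"tx": -100, "ty": 116, "tz": 0, "ax": 0, "ay": 0, "az": -0.16, "claw": 62},
    {"tx": -125, "ty": 145, "tz": 10, "ax": 0, "ay": 0, "az": -0.19, "claw": 62},
    {"tx": -145, "ty": 165, "tz": 20, "ax": 0, "ay": 0, "az": -0.19, "claw": 62},
    {"tx": -149, "ty": 171, "tz": 20, "ax": 0, "ay": 0, "az": -0.19, "claw": 62},
    {"tx": -149, "ty": 171, "tz": 20, "ax": 0, "ay": 0, "az": -0.19, "claw": 62},
    {"tx": -149, "ty": 171, "tz": 20, "ax": 0, "ay": 0, "az": -0.19, "claw": 62},
    {"tx": -149, "ty": 171, "tz": 20, "ax": 0, "ay": 0, "az": -0.19, "claw": 62}
  ]
}}

```text
time_s: 13.62
tcp_pos: [0.4739, 0.2653, 0.1199]
ee_rot: [[0.127, -0.992, 0.001], [-0.992, -0.127, 0.0], [-0.0, -0.001, -1.0]]
wrist_force: [-0.2, 0.0, 0.3]
gripper_width: 0.715
gripper_force: 0.0
```

```bash
python3 - <<'E'
from h import *
C=wcam();im=capture("wrist"); cv2.imwrite("pics/w6.png",im);np.save("C6.npy",C)
delta([.4743,.2665,.0235+.013],180+7.4)
E
```

```text
13.67 at [0.474  0.2651 0.1199] t mm [-1.3 -0.4 83.4] a [-0.001  0.    -0.003]
```

View pics/w6.png

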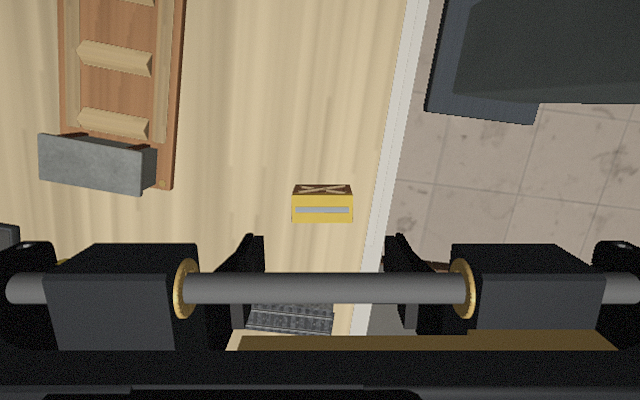

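```bash
python3 - <<'E'
from h import *
C=np.load("C6.npy")
q=onplane(C,[(292,195),(353,195),(292,222.5),(353,222.5)],.0235+.038);print(q.round(4).tolist(),q.mean(0))
C=np.load("C4.npy")
q=onplane(C,[(289,193),(351,193),(289,224),(352,223)],.0235+.046);print("blue",q.mean(0))
q=onplane(np.load("C5.npy"),[(284,124),(353,124),(284,158),(353,158)],.0325+.054);print("red placed",q.mean(0))
E
```

```text
[[0.4981, 0.2591], [0.4538, 0.2534], [0.4959, 0.2804], [0.4506, 0.2745]] [0.47461679 0.26685878]
blue [0.4837085  0.18214629]
red placed [0.63129434 0.05731011]
```

Request:
{"api": "servo_tool", "payload": {
  "deltas": [
    {"tx": -1.5, "ty": -0.5, "tz": 35, "ax": 0, "ay": 0, "az": 0, "claw": 62},
    {"tx": -1.5, "ty": -0.5, "tz": 65, "ax": 0, "ay": 0, "az": 0, "claw": 62},
    {"tx": -1.5, "ty": -0.5, "tz": 83, "ax": 0, "ay": 0, "az": 0, "claw": 62},
    {"tx": -1.5, "ty": -0.5, "tz": 83, "ax": 0, "ay": 0, "az": 0, "claw": 62},
    {"tx": -1.5, "ty": -0.5, "tz": 83, "ax": 0, "ay": 0, "az": 0, "claw": 20},
    {"tx": -1.5, "ty": -0.5, "tz": 83, "ax": 0, "ay": 0, "az": 0, "claw": 20},
    {"tx": -1.5, "ty": -0.5, "tz": 83, "ax": 0, "ay": 0, "az": 0, "claw": 20},
    {"tx": -1.5, "ty": -0.5, "tz": 83, "ax": 0, "ay": 0, "az": 0, "claw": 20},
    {"tx": -1.5, "ty": -0.5, "tz": 83, "ax": 0, "ay": 0, "az": 0, "claw": 20},
    {"tx": -1.5, "ty": -0.5, "tz": 83, "ax": 0, "ay": 0, "az": 0, "claw": 20}
  ]
}}

```text
time_s: 14.5
tcp_pos: [0.4743, 0.2681, 0.0382]
ee_rot: [[0.128, -0.992, 0.003], [-0.992, -0.128, 0.002], [-0.002, -0.003, -1.0]]
wrist_force: [1.2, 0.5, 6.0]
gripper_width: 0.507
gripper_force: 30.0
```

```bash
python3 - <<'E'
from h import *
delta([.6362,.1550,.12],176.5)
E
```

```text
14.5 at [0.4743 0.2681 0.0382] t mm [ 132.8 -146.3  -81.6] a [-0.003  0.002  0.19 ]
```

Request:
{"api": "servo_tool", "payload": {
  "deltas": [
    {"tx": 0, "ty": 0, "tz": -30, "ax": 0, "ay": 0, "az": 0, "claw": 20},
    {"tx": 5, "ty": -5, "tz": -65, "ax": 0, "ay": 0, "az": 0, "claw": 20},
    {"tx": 25, "ty": -28, "tz": -82, "ax": 0, "ay": 0, "az": 0.05, "claw": 20},
    {"tx": 50, "ty": -56, "tz": -82, "ax": 0, "ay": 0, "az": 0.1, "claw": 20},
    {"tx": 77, "ty": -85, "tz": -82, "ax": 0, "ay": 0, "az": 0.15, "claw": 20},
    {"tx": 103, "ty": -113, "tz": -82, "ax": 0, "ay": 0, "az": 0.19, "claw": 20},
    {"tx": 125, "ty": -137, "tz": -82, "ax": 0, "ay": 0, "az": 0.19, "claw": 20},
    {"tx": 133, "ty": -146, "tz": -82, "ax": 0, "ay": 0, "az": 0.19, "claw": 20},
    {"tx": 133, "ty": -146, "tz": -82, "ax": 0, "ay": 0, "az": 0.19, "claw": 20},
    {"tx": 133, "ty": -146, "tz": -82, "ax": 0, "ay": 0, "az": 0.19, "claw": 20},
    {"tx": 133, "ty": -146, "tz": -82, "ax": 0, "ay": 0, "az": 0.19, "claw": 20}
  ]
}}

```text
time_s: 15.42
tcp_pos: [0.6338, 0.1546, 0.1183]
ee_rot: [[-0.061, -0.998, -0.001], [-0.998, 0.061, -0.0], [0.0, 0.001, -1.0]]
wrist_force: [-0.5, 0.1, -0.7]
gripper_width: 0.509
gripper_force: 30.0
```

```bash
python3 - <<'E'
from h import *
C=wcam();im=capture("wrist"); cv2.imwrite("pics/w7.png",im);np.save("C7.npy",C)
delta([.6362,.1555,.0325+.0150],176.5)
E
```

```text
15.47 at [0.6338 0.1549 0.1185] t mm [-0.7 -2.4 71. ] a [0.001 0.    0.   ]
```

View pics/w7.png

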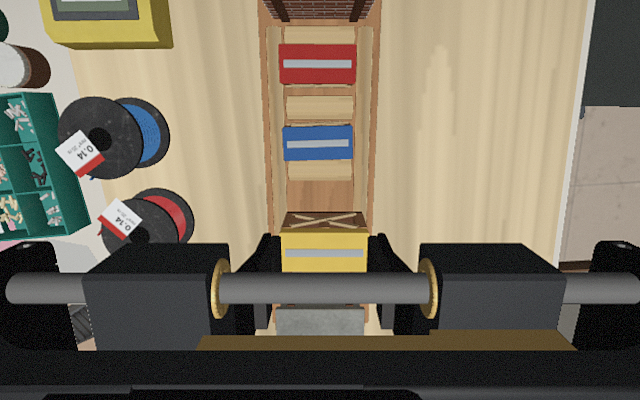

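Request:
{"api": "servo_tool", "payload": {
  "deltas": [
    {"tx": -0.5, "ty": -2, "tz": 15, "ax": 0, "ay": 0, "az": 0, "claw": 20},
    {"tx": -0.5, "ty": -2, "tz": 40, "ax": 0, "ay": 0, "az": 0, "claw": 20},
    {"tx": -0.5, "ty": -2, "tz": 57, "ax": 0, "ay": 0, "az": 0, "claw": 20},
    {"tx": -0.5, "ty": -2, "tz": 66, "ax": 0, "ay": 0, "az": 0, "claw": 20},
    {"tx": -0.5, "ty": -2, "tz": 70, "ax": 0, "ay": 0, "az": 0, "claw": 20},
    {"tx": -0.5, "ty": -2, "tz": 71, "ax": 0, "ay": 0, "az": 0, "claw": 20},
    {"tx": -0.5, "ty": -2, "tz": 71, "ax": 0, "ay": 0, "az": 0, "claw": 20},
    {"tx": -0.5, "ty": -2, "tz": 71, "ax": 0, "ay": 0, "az": 0, "claw": 20}
  ]
}}

```text
time_s: 16.13
tcp_pos: [0.6378, 0.155, 0.0488]
ee_rot: [[-0.061, -0.998, 0.002], [-0.998, 0.061, 0.001], [-0.001, -0.002, -1.0]]
wrist_force: [-0.2, -0.0, 0.0]
gripper_width: 0.509
gripper_force: 30.0
```

Request:
{"api": "servo_tool", "payload": {
  "deltas": [
    {"tx": 0, "ty": 0, "tz": 0, "ax": 0, "ay": 0, "az": 0, "claw": 62},
    {"tx": 0, "ty": 0, "tz": 0, "ax": 0, "ay": 0, "az": 0, "claw": 62},
    {"tx": 0, "ty": 0, "tz": 0, "ax": 0, "ay": 0, "az": 0, "claw": 62},
    {"tx": 0, "ty": 0, "tz": -25, "ax": 0, "ay": 0, "az": 0, "claw": 62},
    {"tx": 0, "ty": 0, "tz": -60, "ax": 0, "ay": 0, "az": 0, "claw": 62},
    {"tx": 0, "ty": 0, "tz": -90, "ax": 0, "ay": 0, "az": 0, "claw": 62},
    {"tx": 0, "ty": 0, "tz": -100, "ax": 0, "ay": 0, "az": 0, "claw": 62}
  ]
}}

```text
time_s: 16.72
tcp_pos: [0.64, 0.1551, 0.1537]
ee_rot: [[-0.061, -0.998, 0.01], [-0.998, 0.061, 0.003], [-0.003, -0.009, -1.0]]
wrist_force: [1.3, 0.4, 0.7]
gripper_width: 0.709
gripper_force: 0.0
```

```bash
python3 - <<'E'
from h import *
delta([.4855,-.0255,.11],180-19.5)
E
```

```text
16.72 at [0.64   0.1551 0.1537] t mm [189.8 143.6  41.7] a [-0.009  0.005  0.279]
```

Request:
{"api": "servo_tool", "payload": {
  "deltas": [
    {"tx": 28, "ty": 21, "tz": 0, "ax": 0, "ay": 0, "az": 0.04, "claw": 62},
    {"tx": 58, "ty": 43, "tz": 0, "ax": 0, "ay": 0, "az": 0.08, "claw": 62},
    {"tx": 88, "ty": 65, "tz": 0, "ax": 0, "ay": 0, "az": 0.12, "claw": 62},
    {"tx": 118, "ty": 88, "tz": 0, "ax": 0, "ay": 0, "az": 0.17, "claw": 62},
    {"tx": 148, "ty": 111, "tz": 0, "ax": 0, "ay": 0, "az": 0.22, "claw": 62},
    {"tx": 175, "ty": 132, "tz": 20, "ax": 0, "ay": 0, "az": 0.28, "claw": 62},
    {"tx": 189, "ty": 142, "tz": 40, "ax": 0, "ay": 0, "az": 0.28, "claw": 62},
    {"tx": 189, "ty": 142, "tz": 40, "ax": 0, "ay": 0, "az": 0.28, "claw": 62},
    {"tx": 189, "ty": 142, "tz": 40, "ax": 0, "ay": 0, "az": 0.28, "claw": 62},
    {"tx": 189, "ty": 142, "tz": 40, "ax": 0, "ay": 0, "az": 0.28, "claw": 62},
    {"tx": 189, "ty": 142, "tz": 40, "ax": 0, "ay": 0, "az": 0.28, "claw": 62}
  ]
}}

```text
time_s: 17.63
tcp_pos: [0.4854, -0.0246, 0.1085]
ee_rot: [[-0.334, -0.942, 0.003], [-0.942, 0.334, 0.0], [-0.001, -0.002, -1.0]]
wrist_force: [0.3, 0.5, 0.1]
gripper_width: 0.715
gripper_force: 0.0
```

```bash
python3 - <<'E'
from h import *
C=wcam();im=capture("wrist"); cv2.imwrite("pics/w8.png",im);np.save("C8.npy",C)
delta([.4855,-.0255,.0235+.0085],180-19.5)
g=im[150:260,240:420]; m=(cv2.cvtColor(g,cv2.COLOR_BGR2HSV)[...,1]<45)&(g.min(2)>130)
n,lab,st,ce=cv2.connectedComponentsWithStats(m.astype(np.uint8)); 
for i in range(1,n):
    if st[i,4]>200:
        p=np.argwhere(lab==i)[:,::-1].astype(np.float32)+[240,150]; r=cv2.minAreaRect(p.astype(np.float32)); print(r)
        q=onplane(C,cv2.boxPoints(r),.0535); print(q.round(4).tolist(),q.mean(0))
E
```

```text
17.68 at [ 0.4852 -0.0245  0.1084] t mm [ 0.9 -0.4 76.4] a [-0.002  0.001 -0.   ]
((399.0, 203.0), (106.0, 40.0), 90.0)
[[0.4349, -0.0519], [0.4087, -0.0427], [0.4297, 0.0354], [0.4584, 0.0253]] [ 0.43294609 -0.00847626]
((322.2518615722656, 204.45199584960938), (63.10719299316406, 29.093875885009766), 2.2025980949401855)
[[0.5111, -0.0259], [0.5024, -0.0463], [0.4603, -0.0295], [0.4679, -0.0087]] [ 0.48544236 -0.02759604]
```

View pics/w8.png

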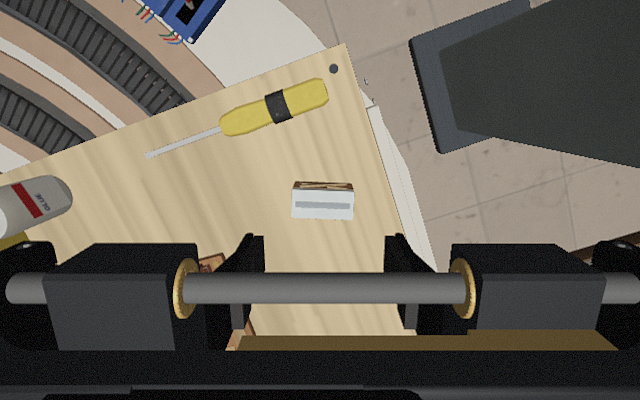

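Request:
{"api": "servo_tool", "payload": {
  "deltas": [
    {"tx": 2, "ty": -1, "tz": 35, "ax": 0, "ay": 0, "az": 0.02, "claw": 62},
    {"tx": 2, "ty": -1, "tz": 62, "ax": 0, "ay": 0, "az": 0.02, "claw": 62},
    {"tx": 2, "ty": -1, "tz": 76, "ax": 0, "ay": 0, "az": 0.02, "claw": 62},
    {"tx": 2, "ty": -1, "tz": 76, "ax": 0, "ay": 0, "az": 0.02, "claw": 62},
    {"tx": 2, "ty": -1, "tz": 76, "ax": 0, "ay": 0, "az": 0.02, "claw": 20},
    {"tx": 2, "ty": -1, "tz": 76, "ax": 0, "ay": 0, "az": 0.02, "claw": 20},
    {"tx": 2, "ty": -1, "tz": 76, "ax": 0, "ay": 0, "az": 0.02, "claw": 20},
    {"tx": 2, "ty": -1, "tz": 76, "ax": 0, "ay": 0, "az": 0.02, "claw": 20},
    {"tx": 2, "ty": -1, "tz": 76, "ax": 0, "ay": 0, "az": 0.02, "claw": 20},
    {"tx": 2, "ty": -1, "tz": 76, "ax": 0, "ay": 0, "az": 0.02, "claw": 20}
  ]
}}

```text
time_s: 18.52
tcp_pos: [0.4851, -0.0275, 0.0331]
ee_rot: [[-0.353, -0.935, 0.003], [-0.935, 0.353, 0.0], [-0.001, -0.003, -1.0]]
wrist_force: [-0.9, -0.5, 6.6]
gripper_width: 0.345
gripper_force: 3.3
```

```bash
python3 - <<'E'
from h import *
delta([.6391,.2029,.16],176.5)
E
```

```text
18.52 at [ 0.4851 -0.0275  0.0331] t mm [-270.1  -63.  -126.4] a [-0.003  0.001 -0.3  ]
```

Request:
{"api": "servo_tool", "payload": {
  "deltas": [
    {"tx": 0, "ty": 0, "tz": 0, "ax": 0, "ay": 0, "az": 0, "claw": 20},
    {"tx": 0, "ty": 0, "tz": 0, "ax": 0, "ay": 0, "az": 0, "claw": 20}
  ]
}}

```text
time_s: 18.68
tcp_pos: [0.4852, -0.0275, 0.0331]
ee_rot: [[-0.353, -0.935, 0.003], [-0.935, 0.353, 0.0], [-0.001, -0.003, -1.0]]
wrist_force: [0.0, 0.2, 6.7]
gripper_width: 0.251
gripper_force: 3.0
```

```bash
python3 - <<'E'
from h import *
im=capture("wrist"); cv2.imwrite("pics/w9.png",im)
a=capture("side"); cv2.imwrite("pics/s9.png",a)
cv2.imwrite("pics/m9.png",np.hstack([im[100:400,170:470], cv2.resize(a[200:320,260:420],(400,300),interpolation=cv2.INTER_CUBIC)]))
E
```

```text
(no output)
```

View pics/m9.png

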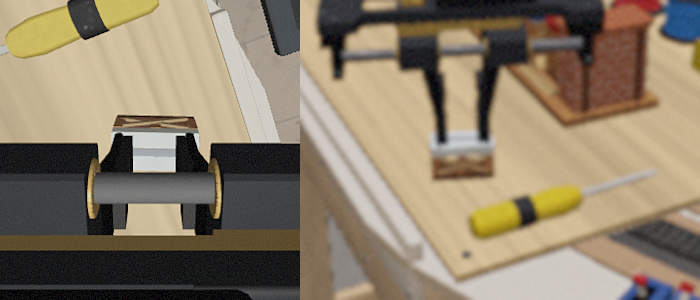

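Request:
{"api": "servo_tool", "payload": {
  "deltas": [
    {"tx": 0, "ty": 0, "tz": -10, "ax": 0, "ay": 0, "az": 0, "claw": 25},
    {"tx": 0, "ty": 0, "tz": -40, "ax": 0, "ay": 0, "az": 0, "claw": 62},
    {"tx": 0, "ty": 0, "tz": -75, "ax": 0, "ay": 0, "az": 0, "claw": 62},
    {"tx": 0, "ty": 0, "tz": -75, "ax": 0, "ay": 0, "az": 0, "claw": 62},
    {"tx": 0, "ty": 0, "tz": -75, "ax": 0, "ay": 0, "az": 0, "claw": 62},
    {"tx": 0, "ty": 0, "tz": -75, "ax": 0, "ay": 0, "az": 0, "claw": 62},
    {"tx": 0, "ty": 0, "tz": -75, "ax": 0, "ay": 0, "az": 0, "claw": 62},
    {"tx": 0, "ty": 0, "tz": -75, "ax": 0, "ay": 0, "az": 0, "claw": 62}
  ]
}}

```text
time_s: 19.45
tcp_pos: [0.4829, -0.0279, 0.1054]
ee_rot: [[-0.354, -0.935, -0.003], [-0.935, 0.354, -0.001], [0.001, 0.002, -1.0]]
wrist_force: [-0.2, -0.5, 0.2]
gripper_width: 0.687
gripper_force: 0.0
```

```bash
python3 - <<'E'
from h import *
C=wcam();im=capture("wrist"); cv2.imwrite("pics/w10.png",im);np.save("C10.npy",C)
print(sense()["gripper_width"])
g=im[150:260,240:390]; m=(cv2.cvtColor(g,cv2.COLOR_BGR2HSV)[...,1]<45)&(g.min(2)>130)
n,lab,st,ce=cv2.connectedComponentsWithStats(m.astype(np.uint8)); 
for i in range(1,n):
    if st[i,4]>200:
        p=np.argwhere(lab==i)[:,::-1].astype(np.float32)+[240,150]; r=cv2.minAreaRect(p.astype(np.float32)); print(r)
        q=onplane(C,cv2.boxPoints(r),.0535); print(q.round(4).tolist(),q.mean(0))
delta([.4855,-.0272,.0245],180-20.7)
E
```

```text
0.6936434565724956
((382.0, 171.5), (43.0, 14.0), 90.0)
[[0.4345, -0.0557], [0.4255, -0.0522], [0.4348, -0.0231], [0.4441, -0.0266]] [ 0.43469148 -0.03939503]
((322.2446594238281, 211.0329132080078), (63.04538345336914, 29.18348503112793), 1.080924153327942)
[[0.5095, -0.0255], [0.5008, -0.0458], [0.459, -0.0291], [0.4667, -0.0083]] [ 0.48402488 -0.02715106]
19.5 at [ 0.483  -0.0278  0.1055] t mm [-1.6 -2.2 81. ] a [ 0.002 -0.001 -0.001]
```

Request:
{"api": "servo_tool", "payload": {
  "deltas": [
    {"tx": -0.5, "ty": -1.5, "tz": 35, "ax": 0, "ay": 0, "az": 0, "claw": 62},
    {"tx": -0.5, "ty": -1.5, "tz": 62, "ax": 0, "ay": 0, "az": 0, "claw": 62},
    {"tx": -0.5, "ty": -1.5, "tz": 77, "ax": 0, "ay": 0, "az": 0, "claw": 62},
    {"tx": -0.5, "ty": -1.5, "tz": 81, "ax": 0, "ay": 0, "az": 0, "claw": 62},
    {"tx": -0.5, "ty": -1.5, "tz": 81, "ax": 0, "ay": 0, "az": 0, "claw": 30},
    {"tx": -0.5, "ty": -1.5, "tz": 81, "ax": 0, "ay": 0, "az": 0, "claw": 30},
    {"tx": -0.5, "ty": -1.5, "tz": 81, "ax": 0, "ay": 0, "az": 0, "claw": 30},
    {"tx": -0.5, "ty": -1.5, "tz": 81, "ax": 0, "ay": 0, "az": 0, "claw": 30},
    {"tx": -0.5, "ty": -1.5, "tz": 81, "ax": 0, "ay": 0, "az": 0, "claw": 30},
    {"tx": -0.5, "ty": -1.5, "tz": 81, "ax": 0, "ay": 0, "az": 0, "claw": 30},
    {"tx": -0.5, "ty": -1.5, "tz": 81, "ax": 0, "ay": 0, "az": 0, "claw": 30}
  ]
}}

```text
time_s: 20.42
tcp_pos: [0.4863, -0.0275, 0.0266]
ee_rot: [[-0.354, -0.935, 0.002], [-0.935, 0.354, 0.0], [-0.001, -0.002, -1.0]]
wrist_force: [-0.4, 1.0, 5.4]
gripper_width: 0.522
gripper_force: 30.0
```

```bash
python3 - <<'E'
from h import *
delta([.6391,.2029,.16],176.5)
E
```

```text
20.42 at [ 0.4863 -0.0275  0.0266] t mm [-269.7  -61.7 -132.9] a [-0.002  0.001 -0.301]
```

Request:
{"api": "servo_tool", "payload": {
  "deltas": [
    {"tx": 0, "ty": 0, "tz": -35, "ax": 0, "ay": 0, "az": 0, "claw": 30},
    {"tx": 0, "ty": 0, "tz": -75, "ax": 0, "ay": 0, "az": 0, "claw": 30},
    {"tx": -10, "ty": -2, "tz": -110, "ax": 0, "ay": 0, "az": 0, "claw": 30},
    {"tx": -35, "ty": -8, "tz": -133, "ax": 0, "ay": 0, "az": -0.04, "claw": 30},
    {"tx": -72, "ty": -16, "tz": -133, "ax": 0, "ay": 0, "az": -0.08, "claw": 30},
    {"tx": -110, "ty": -25, "tz": -133, "ax": 0, "ay": 0, "az": -0.12, "claw": 30},
    {"tx": -148, "ty": -34, "tz": -133, "ax": 0, "ay": 0, "az": -0.17, "claw": 30},
    {"tx": -186, "ty": -43, "tz": -133, "ax": 0, "ay": 0, "az": -0.22, "claw": 30},
    {"tx": -223, "ty": -51, "tz": -133, "ax": 0, "ay": 0, "az": -0.27, "claw": 30},
    {"tx": -254, "ty": -58, "tz": -133, "ax": 0, "ay": 0, "az": -0.301, "claw": 30},
    {"tx": -270, "ty": -62, "tz": -133, "ax": 0, "ay": 0, "az": -0.301, "claw": 30},
    {"tx": -270, "ty": -62, "tz": -133, "ax": 0, "ay": 0, "az": -0.301, "claw": 30}
  ]
}}

```text
time_s: 21.42
tcp_pos: [0.6402, 0.2059, 0.1568]
ee_rot: [[-0.058, -0.998, -0.001], [-0.998, 0.058, -0.0], [0.0, 0.001, -1.0]]
wrist_force: [0.0, -1.1, -1.0]
gripper_width: 0.519
gripper_force: 30.0
```

Request:
{"api": "servo_tool", "payload": {
  "deltas": [
    {"tx": 0, "ty": 0, "tz": 20, "ax": 0, "ay": 0, "az": 0, "claw": 30},
    {"tx": 0, "ty": 0, "tz": 50, "ax": 0, "ay": 0, "az": 0, "claw": 30},
    {"tx": 0, "ty": 0, "tz": 70, "ax": 0, "ay": 0, "az": 0, "claw": 30},
    {"tx": 0, "ty": 0, "tz": 75, "ax": 0, "ay": 0, "az": 0, "claw": 30},
    {"tx": 0, "ty": 0, "tz": 75, "ax": 0, "ay": 0, "az": 0, "claw": 30},
    {"tx": 0, "ty": 0, "tz": 75, "ax": 0, "ay": 0, "az": 0, "claw": 30}
  ]
}}

```text
time_s: 21.92
tcp_pos: [0.6395, 0.2026, 0.0845]
ee_rot: [[-0.061, -0.998, 0.001], [-0.998, 0.061, -0.0], [-0.0, -0.001, -1.0]]
wrist_force: [-0.4, 0.7, 0.8]
gripper_width: 0.523
gripper_force: 30.0
```

```bash
python3 - <<'E'
from h import *
C=wcam();im=capture("wrist"); cv2.imwrite("pics/w11.png",im);np.save("C11.npy",C)
delta([.6391,.2029,.0325+.0035],176.5)
print(sense()["gripper_width"])
hsv=cv2.cvtColor(im,cv2.COLOR_BGR2HSV)
for n,lo,hi,h in [("red",(174,150,90),(180,255,255),.054),("blue",(100,120,60),(125,255,255),.046),("yellow",(20,150,120),(32,255,255),.038)]:
    m=cv2.inRange(hsv,lo,hi); m[:,:260]=0;m[:,390:]=0;m[240:]=0
    k,lab,st,ce=cv2.connectedComponentsWithStats(m); i=1+st[1:,4].argmax(); p=np.argwhere(lab==i)[:,::-1].astype(np.float32); r=cv2.minAreaRect(p)
    q=onplane(C,cv2.boxPoints(r),.0325+h); print(n,np.round(r[0],1),np.round(r[1],1),round(r[2],1),q.mean(0).round(4))
E
```

```text
21.97 at [0.64   0.2029 0.0854] t mm [ 0.2  1.1 49.4] a [-0.003  0.001  0.   ]
0.5206918149429418Traceback (most recent call last):
  File "<stdin>", line 8, in <module>
ValueError: attempt to get argmax of an empty sequence
```

Request:
{"api": "servo_tool", "payload": {
  "deltas": [
    {"tx": 0, "ty": 0.5, "tz": 15, "ax": 0, "ay": 0, "az": 0, "claw": 30},
    {"tx": 0, "ty": 0.5, "tz": 30, "ax": 0, "ay": 0, "az": 0, "claw": 30},
    {"tx": 0, "ty": 0.5, "tz": 40, "ax": 0, "ay": 0, "az": 0, "claw": 30},
    {"tx": 0, "ty": 0.5, "tz": 45, "ax": 0, "ay": 0, "az": 0, "claw": 30},
    {"tx": 0, "ty": 0.5, "tz": 48, "ax": 0, "ay": 0, "az": 0, "claw": 30},
    {"tx": 0, "ty": 0.5, "tz": 48, "ax": 0, "ay": 0, "az": 0, "claw": 30},
    {"tx": 0, "ty": 0.5, "tz": 48, "ax": 0, "ay": 0, "az": 0, "claw": 30}
  ]
}}

```text
time_s: 22.55
tcp_pos: [0.6392, 0.2032, 0.0365]
ee_rot: [[-0.061, -0.998, 0.002], [-0.998, 0.061, 0.001], [-0.001, -0.002, -1.0]]
wrist_force: [-0.6, -0.6, 0.3]
gripper_width: 0.516
gripper_force: 30.0
```

Request:
{"api": "servo_tool", "payload": {
  "deltas": [
    {"tx": 0, "ty": 0, "tz": 0, "ax": 0, "ay": 0, "az": 0, "claw": 62},
    {"tx": 0, "ty": 0, "tz": 0, "ax": 0, "ay": 0, "az": 0, "claw": 62},
    {"tx": 0, "ty": 0, "tz": 0, "ax": 0, "ay": 0, "az": 0, "claw": 62},
    {"tx": 0, "ty": 0, "tz": -25, "ax": 0, "ay": 0, "az": 0, "claw": 62},
    {"tx": 0, "ty": 0, "tz": -60, "ax": 0, "ay": 0, "az": 0, "claw": 62},
    {"tx": -25, "ty": 0, "tz": -95, "ax": 0, "ay": 0, "az": 0, "claw": 62},
    {"tx": -50, "ty": 0, "tz": -125, "ax": 0, "ay": 0, "az": 0, "claw": 62},
    {"tx": -75, "ty": 0, "tz": -155, "ax": 0, "ay": 0, "az": 0, "claw": 62},
    {"tx": -90, "ty": 0, "tz": -175, "ax": 0, "ay": 0, "az": 0, "claw": 62},
    {"tx": -90, "ty": 0, "tz": -175, "ax": 0, "ay": 0, "az": 0, "claw": 62},
    {"tx": -90, "ty": 0, "tz": -175, "ax": 0, "ay": 0, "az": 0, "claw": 62},
    {"tx": -90, "ty": 0, "tz": -175, "ax": 0, "ay": 0, "az": 0, "claw": 62}
  ]
}}

```text
time_s: 23.55
tcp_pos: [0.6433, 0.2923, 0.2095]
ee_rot: [[-0.061, -0.998, -0.002], [-0.998, 0.061, -0.001], [0.001, 0.002, -1.0]]
wrist_force: [0.1, -0.9, 0.1]
gripper_width: 0.713
gripper_force: 0.0
```

```bash
cat > caps.py <<'E'
from h import *
C=wcam();im=capture("wrist"); cv2.imwrite("pics/w12.png",im);np.save("C12.npy",C)
c=calibration("wrist")
hsv=cv2.cvtColor(im,cv2.COLOR_BGR2HSV); P=np.array([.6347,.131]); d=np.array([.061,.998])
for n,s,h,f in [("red",-.072,.054,lambda H:((H[...,0]>173)|(H[...,0]<3))&(H[...,1]>150)),("blue",-.024,.046,lambda H:(abs(H[...,0]-110.)<13)&(H[...,1]>110)),("yellow",.024,.038,lambda H:(abs(H[...,0]-25.)<5)&(H[...,1]>140)),("white",.072,.03,lambda H:(H[...,1]<40)&(H[...,2]>130))]:
    w=np.r_[P+s*d,.0325+h]; q=np.linalg.inv(C)@np.r_[w,1]; u,v=c["fx"]*q[0]/q[2]+c["cx"],c["fy"]*q[1]/q[2]+c["cy"]
    m=f(hsv).astype(np.uint8); k=np.zeros_like(m); a,b=int(u),int(v); k[max(b-25,0):b+25,a-50:a+50]=1; m=cv2.morphologyEx(m*k,cv2.MORPH_CLOSE,np.ones((5,5)))
    p=np.argwhere(m)[:,::-1].astype(np.float32)
    if len(p)<50: print(n,"none",u,v); continue
    _,lab,st,_=cv2.connectedComponentsWithStats(m); p=np.argwhere(lab==1+st[1:,4].argmax())[:,::-1].astype(np.float32)
    r=cv2.minAreaRect(p); x=onplane(C,cv2.boxPoints(r),.0325+h); e=(x.mean(0)-P); side=np.linalg.norm(np.diff(x[[0,1,2]],axis=0),axis=1)
    print(n,"exp",round(u),round(v),"got",np.round(r[0]),"along",round(e@d-s,4),"across",round(e@[.998,-.061],4),"sides",side.round(4),"ang",round(r[2],1))
E
python3 caps.py; python3 -c "
from h import *
s=sense();print(s['time_s'],s['tcp_pos'])"
```

```text
red none 321.8988271820818 -122.80698788064223
blue exp 322 -43 got [291. 371.] along 0.4 across 0.0348 sides [0.0196 0.0083] ang 39.3
yellow exp 322 26 got [320.  26.] along 0.0006 across 0.0013 sides [0.045 0.021] ang 90.0
white exp 322 85 got [322.  86.] along 0.0012 across -0.0004 sides [0.0218 0.0446] ang -0.0
23.6 [0.64317131 0.29178672 0.208959  ]
```

```bash
python3 - <<'E'
from h import *
s=calibration("side")
for l in ["bent_white","bent_yellow","bent_blue","bent_red","track_piece"]:
    pass
C=wcam(); r=recognise("track_piece","wrist")
print([(np.round((C@np.r_[q["xyz"],1])[:3],4).tolist(),round(q["confidence"],2)) for q in r[:2]])
delta([.5376,.380,.16],90)
E
```

```text
[([0.5383, 0.3802, 0.0281], 0.81)]
23.65 at [0.6433 0.2915 0.2088] t mm [-81.9 110.8  49. ] a [ 1.000e-03 -4.000e-03  1.509e+00]
```

Request:
{"api": "servo_tool", "payload": {
  "deltas": [
    {"tx": -9, "ty": 2, "tz": 0, "ax": 0, "ay": 0, "az": 0.12, "claw": 55},
    {"tx": -18, "ty": 4, "tz": 4, "ax": 0, "ay": 0, "az": 0.24, "claw": 55},
    {"tx": -27, "ty": 6, "tz": 8, "ax": 0, "ay": 0, "az": 0.36, "claw": 55},
    {"tx": -36, "ty": 8, "tz": 12, "ax": 0, "ay": 0, "az": 0.48, "claw": 55},
    {"tx": -45, "ty": 10, "tz": 16, "ax": 0, "ay": 0, "az": 0.6, "claw": 55},
    {"tx": -54, "ty": 12, "tz": 20, "ax": 0, "ay": 0, "az": 0.72, "claw": 55},
    {"tx": -63, "ty": 14, "tz": 24, "ax": 0, "ay": 0, "az": 0.84, "claw": 55},
    {"tx": -72, "ty": 16, "tz": 28, "ax": 0, "ay": 0, "az": 0.96, "claw": 55},
    {"tx": -80, "ty": 18, "tz": 29, "ax": 0, "ay": 0, "az": 1.08, "claw": 55},
    {"tx": -87, "ty": 19, "tz": 29, "ax": 0, "ay": 0, "az": 1.2, "claw": 55},
    {"tx": -87, "ty": 19, "tz": 29, "ax": 0, "ay": 0, "az": 1.32, "claw": 55},
    {"tx": -87, "ty": 19, "tz": 29, "ax": 0, "ay": 0, "az": 1.44, "claw": 55}
  ]
}}

```text
time_s: 24.65
tcp_pos: [0.6299, 0.3799, 0.1797]
ee_rot: [[-0.998, -0.063, -0.002], [-0.063, 0.998, -0.002], [0.002, -0.002, -1.0]]
wrist_force: [-0.4, 0.1, -0.2]
gripper_width: 0.629
gripper_force: 0.0
```

Request:
{"api": "servo_tool", "payload": {
  "deltas": [
    {"tx": 0, "ty": 0, "tz": 0, "ax": 0, "ay": 0, "az": 0.06, "claw": 55},
    {"tx": 0, "ty": 0, "tz": 0, "ax": 0, "ay": 0, "az": 0.07, "claw": 55},
    {"tx": 0, "ty": 0, "tz": 0, "ax": 0, "ay": 0, "az": 0.07, "claw": 55},
    {"tx": 0, "ty": 0, "tz": 0, "ax": 0, "ay": 0, "az": 0.07, "claw": 55},
    {"tx": 0, "ty": 0, "tz": 0, "ax": 0, "ay": 0, "az": 0.07, "claw": 55}
  ]
}}

```text
time_s: 25.07
tcp_pos: [0.6303, 0.3802, 0.1812]
ee_rot: [[-1.0, -0.0, -0.001], [-0.0, 1.0, -0.0], [0.001, -0.0, -1.0]]
wrist_force: [0.2, 0.9, 0.2]
gripper_width: 0.631
gripper_force: 0.0
```

```bash
cat > trk.py <<'E'
from h import *
C=wcam(); im=capture("wrist"); cv2.imwrite("pics/w13.png",im);np.save("C13.npy",C)
r=trace("track_piece","wrist")
for t in r[:2]:
    m=t["mask"].astype(np.uint8); p=np.argwhere(m)[:,::-1].astype(np.float32); b=cv2.minAreaRect(p); print(round(t["confidence"],2),b)
    x=onplane(C,cv2.boxPoints(b),.0345); print(x.round(4).tolist(),x.mean(0).round(4),np.linalg.norm(np.diff(x[:3],axis=0),axis=1))
r=recognise("track_piece","wrist")
print([(np.round((C@np.r_[q["xyz"],1])[:3],4).tolist(),round(q["confidence"],2)) for q in r[:2]])
s=sense();print(s["tcp_pos"],s["joints"],s["gripper_width"])
E
python3 trk.py
```

```text
0.8 ((331.0, 87.5), (175.0, 44.0), 90.0)
[[0.4709, 0.3677], [0.4708, 0.4056], [0.6244, 0.4094], [0.6245, 0.3661]] [0.5476 0.3872] [0.03788519 0.15367271]
[([0.5424, 0.3876, 0.0271], 0.62)]
[0.63034903 0.3805634  0.18152471] [ 4.36550668e+01  3.38646903e+01  1.71686672e+01 -2.58391735e-04
 -7.33087434e+01 -1.33649159e+02] 0.6312929255854133
```

```bash
python3 - <<'E'
from h import *
C=wcam(); capture("wrist"); m=trace("track_piece","wrist")[0]["mask"]
rows=[(v,np.where(m[v])[0]) for v in range(3,172,4)]; rows=[(v,r.min(),r.max()) for v,r in rows if len(r)>20]
L=onplane(C,[(a,v) for v,a,b in rows],.031);R=onplane(C,[(b+1,v) for v,a,b in rows],.031)
M=(L+R)/2; k=np.polyfit(M[:,0],M[:,1],1); print(k, np.polyval(k,.537), np.rad2deg(np.arctan(k[0])), np.linalg.norm(L-R,axis=1).mean(), M[:,0].max())
delta([.537,float(np.polyval(k,.537)),.05],90+np.rad2deg(np.arctan(k[0])))
E
```

```text
[0.00302118 0.38592536] 0.3875477360593381 0.1731005325876682 0.03961124917957918 0.62130214798253
25.32 at [0.6303 0.3807 0.1816] t mm [ 93.3   6.9 131.6] a [ 0.     0.    -0.003]
```

Request:
{"api": "servo_tool", "payload": {
  "deltas": [
    {"tx": 35, "ty": 3, "tz": 20, "ax": 0, "ay": 0, "az": 0, "claw": 55},
    {"tx": 70, "ty": 6, "tz": 50, "ax": 0, "ay": 0, "az": 0, "claw": 55},
    {"tx": 93, "ty": 7, "tz": 85, "ax": 0, "ay": 0, "az": 0, "claw": 55},
    {"tx": 93, "ty": 7, "tz": 115, "ax": 0, "ay": 0, "az": 0, "claw": 55},
    {"tx": 93, "ty": 7, "tz": 135, "ax": 0, "ay": 0, "az": 0, "claw": 55},
    {"tx": 93, "ty": 7, "tz": 150, "ax": 0, "ay": 0, "az": 0, "claw": 55},
    {"tx": 93, "ty": 7, "tz": 156, "ax": 0, "ay": 0, "az": 0, "claw": 55},
    {"tx": 93, "ty": 7, "tz": 156, "ax": 0, "ay": 0, "az": 0, "claw": 55},
    {"tx": 93, "ty": 7, "tz": 156, "ax": 0, "ay": 0, "az": 0, "claw": 55},
    {"tx": 93, "ty": 7, "tz": 156, "ax": 0, "ay": 0, "az": 0, "claw": 55}
  ]
}}

```text
time_s: 26.15
tcp_pos: [0.5383, 0.3885, 0.0271]
ee_rot: [[-1.0, 0.0, 0.002], [0.0, 1.0, 0.002], [-0.002, 0.002, -1.0]]
wrist_force: [-0.3, 0.8, -1.0]
gripper_width: 0.632
gripper_force: 0.0
```

Request:
{"api": "servo_tool", "payload": {
  "deltas": [
    {"tx": 0, "ty": 0, "tz": 1, "ax": 0, "ay": 0, "az": 0, "claw": 55},
    {"tx": 0, "ty": 0, "tz": 2, "ax": 0, "ay": 0, "az": 0, "claw": 55},
    {"tx": 0, "ty": 0, "tz": 3, "ax": 0, "ay": 0, "az": 0, "claw": 55},
    {"tx": 0, "ty": 0, "tz": 3, "ax": 0, "ay": 0, "az": 0, "claw": 55}
  ]
}}

```text
time_s: 26.48
tcp_pos: [0.5374, 0.3877, 0.0227]
ee_rot: [[-1.0, 0.0, 0.0], [0.0, 1.0, 0.0], [-0.0, 0.0, -1.0]]
wrist_force: [0.2, 0.5, -0.8]
gripper_width: 0.635
gripper_force: 0.0
```

Request:
{"api": "servo_tool", "payload": {
  "deltas": [
    {"tx": 0, "ty": 0, "tz": 2, "ax": 0, "ay": 0, "az": 0, "claw": 55},
    {"tx": 0, "ty": 0, "tz": 4, "ax": 0, "ay": 0, "az": 0, "claw": 55},
    {"tx": 0, "ty": 0, "tz": 6, "ax": 0, "ay": 0, "az": 0, "claw": 55},
    {"tx": 0, "ty": 0, "tz": 6, "ax": 0, "ay": 0, "az": 0, "claw": 55}
  ]
}}

```text
time_s: 26.82
tcp_pos: [0.537, 0.3874, 0.0158]
ee_rot: [[-1.0, 0.0, -0.001], [0.0, 1.0, -0.001], [0.001, -0.001, -1.0]]
wrist_force: [0.7, -0.5, -0.0]
gripper_width: 0.633
gripper_force: 0.0
```

Request:
{"api": "servo_tool", "payload": {
  "deltas": [
    {"tx": 0, "ty": 0, "tz": 3, "ax": 0, "ay": 0, "az": 0, "claw": 55},
    {"tx": 0, "ty": 0, "tz": 6, "ax": 0, "ay": 0, "az": 0, "claw": 55},
    {"tx": 0, "ty": 0, "tz": 8, "ax": 0, "ay": 0, "az": 0, "claw": 55},
    {"tx": 0, "ty": 0, "tz": 8, "ax": 0, "ay": 0, "az": 0, "claw": 55}
  ]
}}

```text
time_s: 27.15
tcp_pos: [0.537, 0.3874, 0.0078]
ee_rot: [[-1.0, 0.0, -0.001], [0.0, 1.0, -0.001], [0.001, -0.001, -1.0]]
wrist_force: [0.1, 0.1, -0.4]
gripper_width: 0.629
gripper_force: 0.0
```

Request:
{"api": "servo_tool", "payload": {
  "deltas": [
    {"tx": 0, "ty": 0, "tz": 0, "ax": 0, "ay": 0, "az": 0, "claw": 20},
    {"tx": 0, "ty": 0, "tz": 0, "ax": 0, "ay": 0, "az": 0, "claw": 20},
    {"tx": 0, "ty": 0, "tz": 0, "ax": 0, "ay": 0, "az": 0, "claw": 20},
    {"tx": 0, "ty": 0, "tz": 0, "ax": 0, "ay": 0, "az": 0, "claw": 20},
    {"tx": 0, "ty": 0, "tz": 0, "ax": 0, "ay": 0, "az": 0, "claw": 20},
    {"tx": 0, "ty": 0, "tz": 0, "ax": 0, "ay": 0, "az": 0, "claw": 20},
    {"tx": 0, "ty": 0, "tz": 0, "ax": 0, "ay": 0, "az": 0, "claw": 20}
  ]
}}

```text
time_s: 27.73
tcp_pos: [0.5374, 0.3878, 0.0087]
ee_rot: [[-1.0, 0.0, 0.0], [0.0, 1.0, 0.0], [-0.0, 0.0, -1.0]]
wrist_force: [0.4, -0.3, 0.7]
gripper_width: 0.407
gripper_force: 30.0
```

```bash
python3 - <<'E'
from h import *
delta([.6347,.1286,.13],176.5)
E
```

```text
27.73 at [0.5374 0.3878 0.0087] t mm [ -97.4 -259.1 -121.3] a [-0.    0.   -1.51]
```

Request:
{"api": "servo_tool", "payload": {
  "deltas": [
    {"tx": 0, "ty": 0, "tz": -25, "ax": 0, "ay": 0, "az": 0, "claw": 20},
    {"tx": 0, "ty": 0, "tz": -60, "ax": 0, "ay": 0, "az": 0, "claw": 20},
    {"tx": 0, "ty": 0, "tz": -95, "ax": 0, "ay": 0, "az": 0, "claw": 20},
    {"tx": 0, "ty": -5, "tz": -121, "ax": 0, "ay": 0, "az": -0.08, "claw": 20},
    {"tx": -5, "ty": -20, "tz": -121, "ax": 0, "ay": 0, "az": -0.2, "claw": 20},
    {"tx": -12, "ty": -40, "tz": -121, "ax": 0, "ay": 0, "az": -0.32, "claw": 20},
    {"tx": -20, "ty": -60, "tz": -121, "ax": 0, "ay": 0, "az": -0.44, "claw": 20},
    {"tx": -28, "ty": -80, "tz": -121, "ax": 0, "ay": 0, "az": -0.56, "claw": 20},
    {"tx": -37, "ty": -100, "tz": -121, "ax": 0, "ay": 0, "az": -0.68, "claw": 20},
    {"tx": -46, "ty": -122, "tz": -121, "ax": 0, "ay": 0, "az": -0.8, "claw": 20},
    {"tx": -55, "ty": -144, "tz": -121, "ax": 0, "ay": 0, "az": -0.92, "claw": 20},
    {"tx": -63, "ty": -166, "tz": -121, "ax": 0, "ay": 0, "az": -1.04, "claw": 20}
  ]
}}

```text
time_s: 28.73
tcp_pos: [0.6004, 0.2206, 0.1293]
ee_rot: [[-0.501, -0.865, -0.0], [-0.865, 0.501, -0.0], [0.0, 0.0, -1.0]]
wrist_force: [0.7, 0.8, -0.4]
gripper_width: 0.407
gripper_force: 30.0
```

```bash
python3 - <<'E'
from h import *
delta([.6347,.1286,.13],176.5,.165); print(sense()["gripper_width"],sense()["joints"])
E
```

```text
28.73 at [0.6004 0.2206 0.1293] t mm [ 62.4 -75.8  -0.7] a [ 0.039  0.162 -0.463]
0.40719792192464616 [ 3.46327337e+01  2.66422909e+01 -3.09387742e+00 -1.48412329e-02
 -6.02864481e+01 -6.47086223e+01]
```

Request:
{"api": "servo_tool", "payload": {
  "deltas": [
    {"tx": 14, "ty": -17, "tz": 0, "ax": 0.009, "ay": 0.036, "az": -0.11, "claw": 20},
    {"tx": 29, "ty": -35, "tz": 0, "ax": 0.018, "ay": 0.075, "az": -0.22, "claw": 20},
    {"tx": 44, "ty": -53, "tz": 0, "ax": 0.027, "ay": 0.115, "az": -0.33, "claw": 20},
    {"tx": 56, "ty": -68, "tz": 0, "ax": 0.037, "ay": 0.153, "az": -0.44, "claw": 20},
    {"tx": 62, "ty": -76, "tz": 0, "ax": 0.039, "ay": 0.162, "az": -0.463, "claw": 20},
    {"tx": 62, "ty": -76, "tz": 0, "ax": 0.039, "ay": 0.162, "az": -0.463, "claw": 20},
    {"tx": 62, "ty": -76, "tz": 0, "ax": 0.039, "ay": 0.162, "az": -0.463, "claw": 20},
    {"tx": 62, "ty": -76, "tz": 0, "ax": 0.039, "ay": 0.162, "az": -0.463, "claw": 20},
    {"tx": 62, "ty": -76, "tz": 0, "ax": 0.039, "ay": 0.162, "az": -0.463, "claw": 20}
  ]
}}

```text
time_s: 29.48
tcp_pos: [0.6343, 0.1304, 0.1298]
ee_rot: [[-0.066, -0.998, -0.01], [-0.984, 0.067, -0.163], [0.164, -0.001, -0.987]]
wrist_force: [0.5, 0.3, -1.1]
gripper_width: 0.405
gripper_force: 30.0
```

```bash
python3 - <<'E'
from h import *
delta([.6347,.1286,.0604],176.5,.165); s=sense(); print(s["gripper_width"],np.round(s["ee_rot"],3).tolist())
C=wcam(); im=capture("wrist"); cv2.imwrite("pics/w14.png",im)
E
```

```text
29.48 at [0.6343 0.1304 0.1298] t mm [-9.6 -0.4 68.7] a [-0.     0.001 -0.006]
0.4049842967858926 [[-0.066, -0.998, -0.01], [-0.984, 0.067, -0.163], [0.164, -0.001, -0.987]]
```

Request:
{"api": "servo_tool", "payload": {
  "deltas": [
    {"tx": -2, "ty": 0, "tz": 15, "ax": 0, "ay": 0, "az": -0.005, "claw": 20},
    {"tx": -5, "ty": 0, "tz": 35, "ax": 0, "ay": 0, "az": -0.005, "claw": 20},
    {"tx": -7.5, "ty": 0, "tz": 52, "ax": 0, "ay": 0, "az": -0.005, "claw": 20},
    {"tx": -9, "ty": 0, "tz": 61, "ax": 0, "ay": 0, "az": -0.005, "claw": 20},
    {"tx": -9.5, "ty": 0, "tz": 66, "ax": 0, "ay": 0, "az": -0.005, "claw": 20},
    {"tx": -9.5, "ty": 0, "tz": 66, "ax": 0, "ay": 0, "az": -0.005, "claw": 20},
    {"tx": -9.5, "ty": 0, "tz": 66, "ax": 0, "ay": 0, "az": -0.005, "claw": 20},
    {"tx": -9.5, "ty": 0, "tz": 66, "ax": 0, "ay": 0, "az": -0.005, "claw": 20}
  ]
}}

```text
time_s: 30.2
tcp_pos: [0.6352, 0.1288, 0.0641]
ee_rot: [[-0.061, -0.998, -0.008], [-0.985, 0.062, -0.163], [0.163, -0.002, -0.987]]
wrist_force: [-0.3, 0.5, -0.2]
gripper_width: 0.403
gripper_force: 30.0
```

```bash
python3 - <<'E'
from h import *
delta([.6347,.1286,.0600],176.5,.165)
E
```

```text
30.2 at [0.6352 0.1288 0.0641] t mm [-0.5  0.5  4.1] a [-0.002  0.001 -0.001]
```

Request:
{"api": "servo_tool", "payload": {
  "deltas": [
    {"tx": -0.2, "ty": 0.3, "tz": 1, "ax": 0, "ay": 0, "az": 0, "claw": 20},
    {"tx": -0.4, "ty": 0.3, "tz": 2, "ax": 0, "ay": 0, "az": 0, "claw": 20},
    {"tx": -0.5, "ty": 0.3, "tz": 3, "ax": 0, "ay": 0, "az": 0, "claw": 20},
    {"tx": -0.5, "ty": 0.3, "tz": 3, "ax": 0, "ay": 0, "az": 0, "claw": 20},
    {"tx": -0.5, "ty": 0.3, "tz": 3, "ax": 0, "ay": 0, "az": 0, "claw": 20}
  ]
}}

```text
time_s: 30.62
tcp_pos: [0.6343, 0.1284, 0.0601]
ee_rot: [[-0.061, -0.998, -0.01], [-0.985, 0.062, -0.164], [0.164, -0.0, -0.986]]
wrist_force: [-0.0, -0.3, 0.9]
gripper_width: 0.404
gripper_force: 30.0
```

Request:
{"api": "servo_tool", "payload": {
  "deltas": [
    {"tx": 0, "ty": 0, "tz": 0.5, "ax": 0, "ay": 0, "az": 0, "claw": 20},
    {"tx": 0, "ty": 0, "tz": 1, "ax": 0, "ay": 0, "az": 0, "claw": 20},
    {"tx": 0, "ty": 0, "tz": 1, "ax": 0, "ay": 0, "az": 0, "claw": 20}
  ]
}}

```text
time_s: 30.87
tcp_pos: [0.6343, 0.1284, 0.06]
ee_rot: [[-0.061, -0.998, -0.009], [-0.985, 0.062, -0.164], [0.164, -0.001, -0.986]]
wrist_force: [-2.1, 1.3, 4.6]
gripper_width: 0.405
gripper_force: 30.0
```

Request:
{"api": "servo_tool", "payload": {
  "deltas": [
    {"tx": 0, "ty": 0, "tz": -0.5, "ax": 0, "ay": 0, "az": 0, "claw": 38},
    {"tx": 0, "ty": 0, "tz": -0.5, "ax": 0, "ay": 0, "az": 0, "claw": 44},
    {"tx": 0, "ty": 0, "tz": -0.5, "ax": 0, "ay": 0, "az": 0, "claw": 55},
    {"tx": 0, "ty": 0, "tz": -0.5, "ax": 0, "ay": 0, "az": 0, "claw": 55},
    {"tx": 0, "ty": 0, "tz": -0.5, "ax": 0, "ay": 0, "az": 0, "claw": 55},
    {"tx": 0, "ty": 0, "tz": -5, "ax": 0, "ay": 0, "az": 0, "claw": 55},
    {"tx": 0, "ty": 0, "tz": -20, "ax": 0, "ay": 0, "az": 0, "claw": 55},
    {"tx": 0, "ty": 0, "tz": -50, "ax": 0, "ay": 0, "az": 0, "claw": 55},
    {"tx": 0, "ty": 0, "tz": -85, "ax": 0, "ay": 0, "az": 0, "claw": 55},
    {"tx": -20, "ty": 0, "tz": -120, "ax": 0, "ay": -0.08, "az": 0, "claw": 55},
    {"tx": -40, "ty": 0, "tz": -155, "ax": 0, "ay": -0.165, "az": 0, "claw": 55},
    {"tx": -60, "ty": 0, "tz": -190, "ax": 0, "ay": -0.165, "az": 0, "claw": 55}
  ]
}}

```text
time_s: 31.87
tcp_pos: [0.6401, 0.2173, 0.2403]
ee_rot: [[-0.065, -0.998, 0.002], [-0.998, 0.065, 0.005], [-0.005, -0.002, -1.0]]
wrist_force: [1.4, 0.3, 0.4]
gripper_width: 0.632
gripper_force: 0.0
```

Request:
{"api": "servo_tool", "payload": {
  "deltas": [
    {"tx": -35, "ty": 0, "tz": -10, "ax": 0, "ay": 0, "az": 0, "claw": 55},
    {"tx": -70, "ty": 0, "tz": -20, "ax": 0, "ay": 0, "az": 0, "claw": 55},
    {"tx": -70, "ty": 0, "tz": -20, "ax": 0, "ay": 0, "az": 0, "claw": 55},
    {"tx": -70, "ty": 0, "tz": -20, "ax": 0, "ay": 0, "az": 0, "claw": 55},
    {"tx": -70, "ty": 0, "tz": -20, "ax": 0, "ay": 0, "az": 0, "claw": 55}
  ]
}}

```text
time_s: 32.28
tcp_pos: [0.6436, 0.2881, 0.2559]
ee_rot: [[-0.061, -0.998, -0.001], [-0.998, 0.061, -0.001], [0.001, 0.001, -1.0]]
wrist_force: [0.6, -0.4, -0.1]
gripper_width: 0.631
gripper_force: 0.0
```

```bash
python3 - <<'E'
from h import *
s=sense(); print(s["time_s"],s["tcp_pos"],s["wrist_force"])
im=capture("wrist"); a=capture("side"); b=capture("scene")
A=cv2.resize(a[160:270,300:420],(400,366),interpolation=cv2.INTER_CUBIC); B=cv2.resize(b[140:235,240:380],(400,272),interpolation=cv2.INTER_CUBIC)
W=im[0:328,160:560]
cv2.imwrite("pics/f.png",np.hstack([np.vstack([A[:328],B]),np.vstack([W,np.zeros((272,400,3),np.uint8)])]))
E
```

```text
32.2833 [0.64362994 0.28813797 0.25585501] [ 0.56943382 -0.36043065 -0.06471019]
```

View pics/f.png

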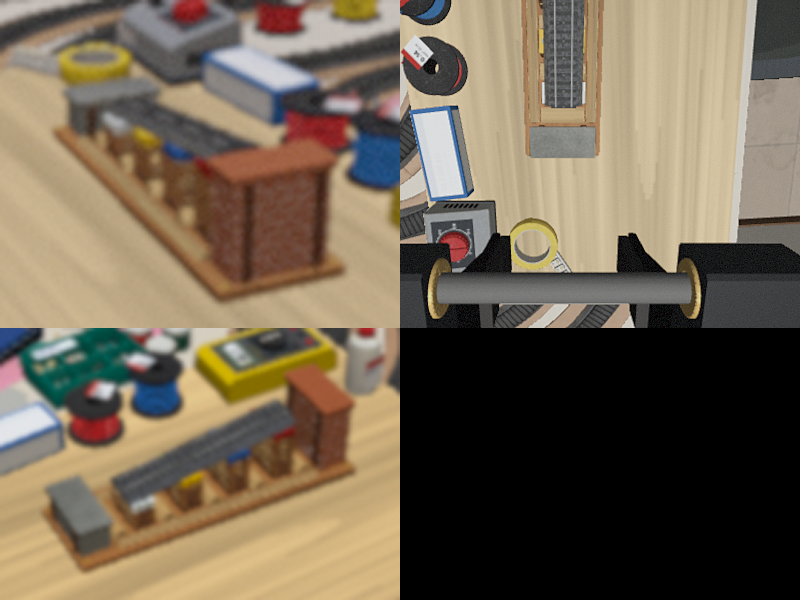

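```bash
python3 -c "
from station import *
print(finish_job())"
```

```text
the job is handed in; nothing more can be done
None
```

The ramp is built and handed in at about 32 s. The four bents stand in their pockets, rising from the concrete block to the brick bank. The track rests on them, centred and sloping up to the bank, and I left the glue bottle and screwdriver alone.

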